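# Put the block of screw vials back in its row

## Task

The loose oak block with two screw vials was left with both flip caps open, and one cap of the three-vial block in the row is open too: press them all shut, the loose block's before you move it so that no screws spill. Then, keeping it upright, take the loose block out from between the wax tin and the tape measure and put it back in the gap of the row, thumb tabs to the front as on the three-vial block, butted up tight against that block's end with their front faces in line. Last, flick the cap of its fatter vial fully up, at least about upright, for use, and leave every other cap shut, the block tight in its place and everything else on the bench where it is.

Things in the scene. Friction and masses are not known exactly. Their poses are not given: they have to be found in the camera images.
- screw_block: Loose oak block, 54 deep (x) x 68 long (y) x 50 high, 0.6 kg; origin at the centre of its underside, x from its front (tabs) to its back (hinges), z up. Two clear vials rise from it, rims at height 70, top with caps shut 77: fat one 30 diameter, axis at x 2, y 16; slim one 22 diameter, x 2, y -18. The wax tin and tape measure hem it in at front and back; its two ends are free.
- cap_fat (a joint): Flip cap of the fat vial: 0 shut, grows as it opens, stop at 2.1 rad. A disc 32 diameter, 7 thick, hinged along the block's y at x 19, height 70; a thumb tab 10 wide, 5 thick (height 71 to 76 when shut) sticks out 11 to the front, tip at x -25, y 16. The hinge is stiff: the cap stays at any angle; about 0.5 N at the tab moves it.
- cap_slim (a joint): Flip cap of the slim vial: the same with a disc of 24 diameter, hinge at x +15, tab tip at x -21, at y -18; needs about 0.6 N at the tab.
- cap_fat_tab (a point): Tip of the fat vial's thumb tab (middle of its thickness); moves with the cap.
- cap_slim_tab (a point): Tip of the slim vial's thumb tab; moves with the cap.
- tube_block: Three-vial block of the row, screwed down: oak, 54 deep (x) x 100 long (y) x 50 high, three slim vials like the loose block's along y at -32, 0, 32, top at 77 with caps shut. Origin at the centre of its underside, x from its front (tabs) to its back. The gap to fill lies at one of its ends (+y or -y), between it and the bit block.
- cap_a (a joint): Flip cap of the three-vial block at y +32, starts open; 0 = shut. Size, hinge and tab as cap_slim (hinge at x 15, height 70).
- cap_b (a joint): Flip cap of the three-vial block at y 0, starts shut; 0 = shut.
- cap_c (a joint): Flip cap of the three-vial block at y -32, starts shut; 0 = shut.
- bit_block: Block of screwdriver bits ending the row, screwed down: oak, 54 deep (x) x 100 long (y) x 50 high, bits up to height 74; origin at the centre of its underside. In line with the three-vial block, 90 mm between their ends: too narrow to hold the loose block by its ends there. The bench is clear for 150 mm before the gap.
- wax_tin: Round tin, 80 diameter, 58 high, origin at the centre of its underside; bystander, 5 to 10 mm before the loose block's front face (too near for a finger).
- tape_measure: Tape measure standing on edge, 44 (x) x 74 (y) x 63 high, origin at the centre of its underside; bystander, 5 to 10 mm behind the loose block's back face (too near for a finger).
- glue_bottle: Glue bottle, 58 diameter, 170 high, origin at its foot; bystander.
- chisel_wide: Chisel with a 24 mm blade lying along its x, 270 long, 30 high; bystander.
- chisel_narrow: Chisel with a 12 mm blade lying along its x, 270 long, 30 high; bystander.
- cork_block: Cork sanding block, 110 x 62 x 34 high; bystander.
- screw_block_front (a point): Middle of the loose block's front face, at x -27, height 25 of its frame.
There are look-alikes about, which are no part of the job. Leave any red look-alike of the bit_block alone.

How it is judged:
On the way, in this order (a step that is already met when the one before it is completed fails the run):
1. both caps of the loose block are shut while it still stands where it was found (within 40 mm) (value of joint each of cap_fat, cap_slim below 0.08 rad and distance of screw_block from where it was at the start of the episode below 0.04 m), for 0.1 s.
2. the loose block stands in the gap, tight against the three-vial block, with both its caps still shut ((y of screw_block in the frame of tube_block between 0.082 and 0.087 m or y of screw_block in the frame of tube_block between -0.087 and -0.082 m) and x of screw_block in the frame of tube_block between -0.005 and 0.005 m and x of screw_block_front in the frame of tube_block below -0.02 m and angle between the x axis of screw_block and the x axis of tube_block, either way round below 0.07 rad and angle between screw_block's own z axis and vertical below 0.05 rad and height (world z) of screw_block below 0.004 m and horizontal distance between screw_block and bit_block below 0.13 m and value of joint each of cap_fat, cap_slim below 0.12 rad), for 0.2 s.
At the end, for the whole second after the job is handed in: Loose block upright and at rest on the bench in the gap, front to the front, under 3 mm from the three-vial block, fronts in line within 5 mm, parallel within 0.07 rad; its fat cap open beyond 1.2 rad; its slim cap and the three others shut (under 0.08 rad) ((y of screw_block in the frame of tube_block between 0.082 and 0.087 m or y of screw_block in the frame of tube_block between -0.087 and -0.082 m) and x of screw_block in the frame of tube_block between -0.005 and 0.005 m and x of screw_block_front in the frame of tube_block below -0.02 m and angle between the x axis of screw_block and the x axis of tube_block, either way round below 0.07 rad and angle between screw_block's own z axis and vertical below 0.05 rad and height (world z) of screw_block below 0.004 m and horizontal distance between screw_block and bit_block below 0.13 m and value of joint cap_fat above 1.2 rad and value of joint each of cap_slim, cap_a, cap_b, cap_c below 0.08 rad and linear speed of screw_block below 0.02 m/s); the robot touches nothing.
It fails at once if the loose block is tipped more than 35 degrees (angle between screw_block's own z axis and vertical above 0.6 rad).
It fails at once if a bystander is moved more than 20 mm (distance of any of wax_tin, tape_measure, glue_bottle, chisel_wide, chisel_narrow, cork_block from where it was at the start of the episode above 0.02 m).
It also fails if it takes over 72 s, if anything falls off the work surface, if the arm or the gripper's body presses on something with over 40 N, if the wrist force passes 120 N, or if a joint passes its speed limit or range.

## Robot

A 7-joint arm with a two-finger parallel gripper is mounted at the origin on the work surface. World frame = base frame: x ahead of the robot, y to its left, z up, the work surface at z = 0. Lengths are in m, angles in rad, forces in N, time in s.
With the tool pointing down it reaches from about 0.425 to 0.875 m from the base axis. Payload 4.7 kg.
Tool frame: the origin (TCP) lies midway between the tips of the shut fingers; the grasp point (between the pads) lies 19 mm behind it (ctrl.grip_depth is the distance from the TCP to the grasp point, in m); z points along the fingers, y is the direction in which the jaws open and shut (so a half turn about z gives the same grasp; the last joint's range is limited). The gripper opens to 87 mm and grips with 3 to 60 N. Pads are 19 mm wide; open, the fingers measure 117 mm over their backs; the gripper's body (75 mm by 190 mm) begins 51 mm behind the grasp point.
Start: joints at [1.142, 0.321, -0.07, 1.45, 0.023, 1.371, -0.057], TCP at [0.278, -0.587, 0.223] pointing down, gripper open.
Joint ranges: [-2.86, 2.86], [-0.3, 2.09], [-1.38, 1.24], [0.06, 2.45], [-1.56, 4.7], [0.09, 2.05], [-2.69, 2.69]. Speed limits (rad/s): [2.57, 2.57, 3.14, 3.14, 3.14, 3.14, 3.14].

## Interface

Orientations are given as a rotation vector (axis times angle).
In Python, from bench import ctrl gives the robot as it stands. The module is installed in compiled form; this text tells all that it offers.
- The arm moves only by the shell command python3 -m inch 'ROWS' [FORCE]. ROWS is JSON, a list of rows, each a list of 5 numbers: the opening, from -1 (shut) to 1 (fully open), so that 0 is half open, then the shift along the tool's x, y, z in mm, then the turn about the tool's z in rad. In form: [[fingers, tx, ty, tz, twist], ...]. A call has 1 to 5 rows; each row shifts and turns the pose as measured when the row begins, along the tool's axes as they then stand; what a row does not reach is not made up. A row lasts 1/8 s, in which the tool goes at most 62.5 mm and 10.7 degrees, less where a joint would pass 70% of its speed; a pose out of reach is approached as far as the arm can. A call is refused whole if a number of a shift passes 62.5 or a number of a turn 0.188, either way. A call with a gripper value outside its range is refused whole. The fingers move at their own pace and stop on an object; FORCE is the grip in N (left out, the last holds). Time passes only in rows, so rows that do not move let the fingers close. It gives the time, the measured TCP pose, the force and the opening at its end, in the units of the state.
- ctrl.get_state(): the state, without advancing time (a new reading comes with each control period).
- ctrl.get_image(name): name is "side" or "top" or "wrist"; returns a dict with "color" (420x560x3 uint8, red, green, blue), "range_z" (420x560 float32, m along the optical axis (not along the pixel's ray), 0 where there is no reading), "K" (3x3 intrinsics, pixels), "distortion" ([k1, k2, p1, p2, k3] as OpenCV has them; the pictures are not rectified), "R" (3x3) and "t" (3): a world point X has camera coordinates R X + t. Camera axes: x right, y down, z forward; pixel columns grow to the right and rows downward; lengths in m; the calibration is good to about 2 mm. A picture is of the moment at which its call begins.
- ctrl.close_job(): hands the job in, once; it reports no verdict.
The state is a dict: "time": time; "joint_positions": joint angles; "qd": joint speeds; "joint_torque": joint torques, N m; "position": TCP position; "tool_rot": TCP orientation; "ft_force": force on the tool from outside, world axes, zero at the start; "torque": the same for the moment, N m; "grip_width": opening from 0.0 (shut) to 1.0 (fully open).
Only numpy, scipy, OpenCV 4.12 (cv2) and the standard library are available. Lean on these libraries where they do the work, as an engineer would, in place of code of your own. Each camera call takes 0.05 s, during which the arm holds its last target. There are 200 camera calls.

## Working session

There is one attempt and no reset: what is moved stays moved. The work goes in short steps, Python scripts to look and compute and a shell command to move; the robot and the scene stay as the last step left them, time stands still between calls to the robot, and variables do not carry over. Pictures are saved under pics/ and viewed, about 8 in all and at most 12, crops included, and the job is handed in when it is done.

```bash
mkdir -p pics
cat > h.py <<'E'
from bench import ctrl
import numpy as np, cv2
from scipy.spatial.transform import Rotation as Rn
def shot(n,save=None):
    im=ctrl.get_image(n)
    if save: cv2.imwrite('pics/'+save,im['color'][:,:,::-1])
    np.savez('/tmp/'+n+'.npz',**im); return im
def pt(im,u,v,z=None):
    "pixel->world by range, or on the plane at height z"
    K=np.array(im['K']);p=cv2.undistortPoints(np.array([[[u,v]]],float),K,np.array(im['distortion']))[0,0]
    R=np.array(im['R']);t=np.array(im['t']);d=np.array([p[0],p[1],1])
    if z is None: s=im['range_z'][int(round(v)),int(round(u))]
    else:
        c=-R.T@t; s=(z-c[2])/((R.T@d)[2])
    return R.T@(d*s-t)
def cloud(im):
    K=np.array(im['K']);h,w=im['range_z'].shape
    g=np.stack(np.meshgrid(np.arange(w),np.arange(h)),-1).reshape(-1,1,2).astype(float)
    p=cv2.undistortPoints(g,K,np.array(im['distortion']))[:,0]
    s=im['range_z'].reshape(-1,1);P=np.hstack([p,np.ones_like(s)])*s
    W=(P-np.array(im['t']))@np.array(im['R']); W[s[:,0]==0]=np.nan
    return W.reshape(h,w,3)
def st():
    s=ctrl.get_state();print('t',s['time'],'p',np.round(s['position'],4),'R\n',np.round(Rn.from_rotvec(s['tool_rot']).as_matrix(),3),'F',np.round(s['ft_force'],1),'g',s['grip_width'])
    return s
E
python3 - <<'E'
from h import *
a=shot('top','top1.png');b=shot('side','side1.png');st()
for i in(a,b):print(i['K'],-np.array(i['R']).T@i['t'])
E
```

```text
t 0.1 p [ 0.2783 -0.5869  0.2216] R
 [[ 0.904  0.429 -0.001]
 [ 0.429 -0.904  0.002]
 [-0.    -0.002 -1.   ]] F [ 0.2 -0.2 -0. ] g 1.0035082307247412
[[472.82708267   0.         278.00234727]
 [  0.         472.82708267 213.90172057]
 [  0.           0.           1.        ]] [0.50059927 0.06803814 1.25755384]
[[392.48712232   0.         276.16151773]
 [  0.         392.48712232 211.44697662]
 [  0.           0.           1.        ]] [0.02379954 0.59943961 1.00934573]
```

View pics/top1.png

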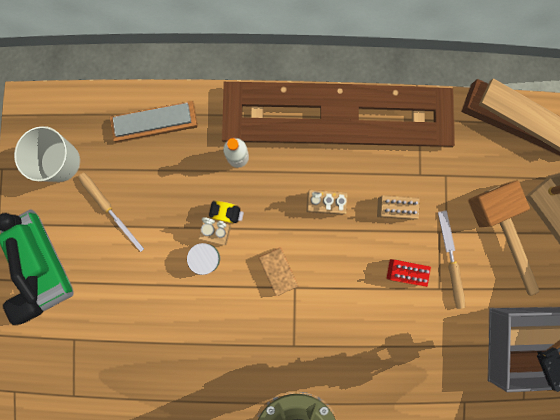

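View pics/side1.png

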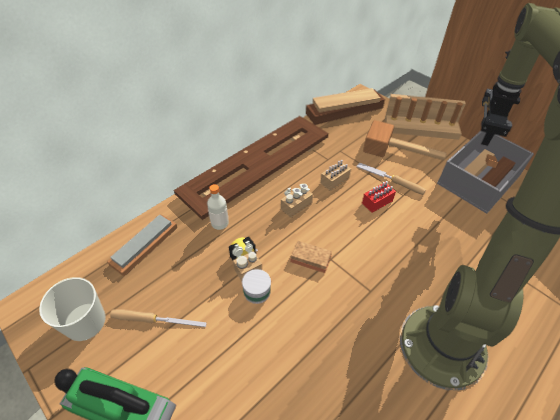

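The top view shows the loose block at about (214,230), between the tin (203,259) and the tape (226,211). The three-vial block is at (327,202) and the oak bit block at (399,207). The red look-alike at (409,272) is to be left alone. Next I enlarge both work areas.

Run:
```python
from h import *
a=dict(np.load('/tmp/top.npz'));c=a['color'][:,:,::-1]
A=cv2.resize(c[190:280,175:255],None,fx=6,fy=6,interpolation=2)[:540]
B=cv2.resize(c[175:235,295:430],None,fx=5.5,fy=5.5,interpolation=2)
cv2.imwrite('pics/c1.png',A);cv2.imwrite('pics/c2.png',B)
W=cloud(a)
def rect(u0,u1,v0,v1,z0,z1):
    P=W[v0:v1,u0:u1].reshape(-1,3);P=P[(P[:,2]>z0)&(P[:,2]<z1)]
    r=cv2.minAreaRect(P[:,:2].astype(np.float32));print(len(P),P[:,2].mean(),r,P.mean(0))
rect(300,355,182,222,.04,.056);rect(372,425,190,225,.04,.056);rect(195,236,218,248,.04,.056)
rect(205,250,195,226,.057,.07);rect(180,225,238,280,.05,.065)
```

```text
509 0.050778773757457096 ((0.6181668043136597, -0.06899615377187729), (0.10037460923194885, 0.054279666393995285), 86.76800537109375) [ 0.61553166 -0.06641698  0.05077877]
641 0.05078074794228564 ((0.6067098379135132, -0.26066988706588745), (0.1036650538444519, 0.05246588587760925), 87.40576934814453) [ 0.60624837 -0.25741534  0.05078075]
323 0.05060776793736031 ((0.534268319606781, 0.2141374796628952), (0.07266847044229507, 0.0982549712061882), 0.14376147091388702) [0.52886046 0.2140615  0.05060777]
403 0.062355297281310416 ((0.5779381990432739, 0.19599348306655884), (0.06974978744983673, 0.06835484504699707), 76.88011932373047) [0.58824589 0.19548404 0.0623553 ]
842 0.05797259919678242 ((0.47920823097229004, 0.24250176548957825), (0.07933022081851959, 0.10604961216449738), 73.1501235961914) [0.46951816 0.24418615 0.0579726 ]
```

View pics/c1.png

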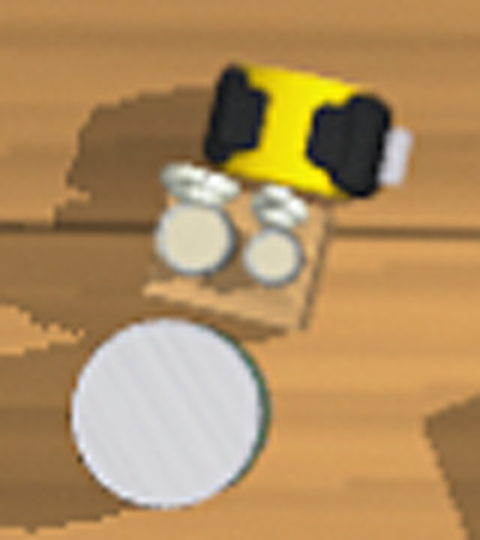

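View pics/c2.png

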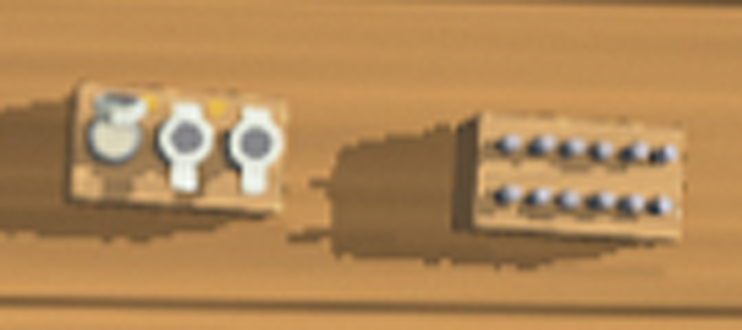

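Crop 1 (origin (175,190), ×6): fat vial at (195,238) and slim at (274,255). Both caps are open towards the tape, so the tabs face the robot. The front top corners are at (147,290) and (302,330).
Crop 2 (origin (295,175), ×5.5): tube block front corners at (72,202) and (278,212), cap_a open at left (+y), tabs to -x. The gap is at its -y end, next to the oak bit block, whose near corners are at about (475,232) and (480,112).

Run:
```python
from h import *
a=dict(np.load('/tmp/top.npz'))
p=lambda u,v,z,o=(175,190),s=6:pt(a,o[0]+(u+.5)/s-.5,o[1]+(v+.5)/s-.5,z)[:2]
f=p(195,238,.07);s=p(274,255,.07);print('fat',f,'slim',s,np.linalg.norm(f-s))
d=(f-s)/np.linalg.norm(f-s);yaw=np.arctan2(-d[0],d[1]);R=np.array([[np.cos(yaw),-np.sin(yaw)],[np.sin(yaw),np.cos(yaw)]])
print('loose yaw',yaw,'centre',(f-R@[.002,.016]+s-R@[.002,-.018])/2)
fl=p(147,290,.05);fr=p(302,330,.05);print('front corners',fl,fr,np.linalg.norm(fl-fr),'yaw',np.arctan2(-(fl-fr)[0],(fl-fr)[1]))
q=lambda u,v,z:p(u,v,z,(295,175),5.5)
C=[q(72,202,.05),q(278,212,.05),q(82,85,.05),q(288,100,.05)];print('tube',C,np.mean(C,0))
B=[q(475,232,.05),q(682,240,.05),q(480,112,.05),q(686,130,.05)];print('bit',B,np.mean(B,0))
b=q(185,137,.077);c=q(256,143,.077);print('caps b c',b,c,np.linalg.norm(b-c))
# edges from cloud: tube+bit side/tops
W=cloud(a)
for n,(u0,u1,v0,v1) in dict(tube=(300,355,182,222),bit=(372,425,190,225),loose=(196,236,220,248)).items():
    P=W[v0:v1,u0:u1].reshape(-1,3);P=P[(abs(P[:,2]-.0507)<.0025)][:,:2].astype(np.float32)
    print(n,len(P),cv2.boxPoints(cv2.minAreaRect(P)).round(4).tolist())
P=W[180:240,180:260].reshape(-1,3);P=P[P[:,2]>.08];print('open caps',P.min(0),P.max(0))
P=W[180:225,295:360].reshape(-1,3);P=P[P[:,2]>.082];print('cap a',P.min(0),P.max(0))
```

```text
fat [0.54040698 0.23367109] slim [0.53384405 0.20030693] 0.034003516428909426
loose yaw -0.19422602156479274 centre [0.53535613 0.21835622]
front corners [0.51857308 0.2564616 ] [0.50272001 0.1899027 ] 0.06842080063470411 yaw -0.23382445975378308
tube [array([ 0.59119036, -0.0202914 ]), array([ 0.58807277, -0.11684649]), array([ 0.64614985, -0.02439712]), array([ 0.6408097 , -0.12131758])] [ 0.61655567 -0.07071315]
bit [array([ 0.58017042, -0.21006304]), array([ 0.57793611, -0.30940778]), array([ 0.63682228, -0.21248642]), array([ 0.63015036, -0.31167594])] [ 0.60626979 -0.26090829]
caps b c [ 0.61980568 -0.06976557] [ 0.61761173 -0.10241962] 0.03272766274320916
tube 355 [[0.5882999897003174, -0.11760000139474869], [0.6424000263214111, -0.12060000002384186], [0.6481000185012817, -0.020500000566244125], [0.5939000248908997, -0.017400000244379044]]
bit 421 [[0.5784000158309937, -0.30880001187324524], [0.6299999952316284, -0.311599999666214], [0.6353999972343445, -0.210099995136261], [0.5838000178337097, -0.20739999413490295]]
loose 197 [[0.4952999949455261, 0.25380000472068787], [0.5059999823570251, 0.15870000422000885], [0.5684999823570251, 0.16580000519752502], [0.5577999949455261, 0.26089999079704285]]
open caps [0.54591046 0.18476534 0.08176457] [0.56972991 0.24348679 0.11727432]
cap a [ 0.6059762  -0.10882339  0.08224063] [ 0.63773651 -0.02575609  0.10784533]
```

Poses: loose block centre about (.536,.218), yaw -.21; tube block (.618,-.069), yaw -.056. Both match the sizes given and the 90 mm gap. Now I start moving, going over high with the fingers part-open so that one sweep takes both caps.

```bash
python3 -m inch '[[-0.5,41,-43,-4,0],[-0.5,41,-43,-4,0],[-0.5,41,-43,-4,0],[-0.5,41,-43,-4,0],[-0.5,41,-43,0,0]]'; python3 -m inch '[[-0.5,41,-43,0,0],[-0.5,41,-43,0,0],[-0.5,41,-43,0,0],[-0.5,41,-43,0,0],[-0.5,41,-43,0,0]]';python3 -m inch '[[-0.5,41,-43,0,-0.18],[-0.5,0,0,0,-0.18],[-0.5,0,0,0,-0.18],[-0.5,0,0,0,-0.18],[-0.5,0,0,0,-0.18]]';python3 -m inch '[[-0.5,0,0,0,-0.18],[-0.5,0,0,0,-0.18],[-0.5,0,0,0,-0.18],[-0.5,0,0,0,-0.18],[-0.5,0,0,0,-0.18]]'; python3 -c "from h import *;s=st();print(s['joint_positions'])"
```

```text
time: 0.72
position: [0.3708, -0.3005, 0.2342]
tool_rot: [-3.063, -0.674, 0.006]
ft_force: [0.3, -0.4, -0.3]
grip_width: 0.516
time: 1.35
position: [0.4674, -0.0096, 0.2342]
tool_rot: [-3.065, -0.673, 0.006]
ft_force: [1.3, -0.6, 0.3]
grip_width: 0.252
time: 1.98
position: [0.486, 0.056, 0.2329]
tool_rot: [-2.432, -1.977, 0.003]
ft_force: [-0.2, -0.7, -0.6]
grip_width: 0.252
time: 2.6
position: [0.4842, 0.0559, 0.2309]
tool_rot: [-1.285, -2.855, 0.001]
ft_force: [0.1, 0.3, 0.2]
grip_width: 0.251
t 2.6 p [0.4842 0.0559 0.2309] R
 [[-0.663  0.748 -0.01 ]
 [ 0.748  0.663  0.004]
 [ 0.01  -0.005 -1.   ]] F [0.1 0.3 0.2] g 0.25062847562940105
[ 0.54608181  0.00334854 -0.70518957  1.7998083  -0.00349997  1.34887697
  0.56674468]
```

```bash
cat >> h.py <<'E'
LO=(.536,.218,-.21); TU=(.618,-.069,-.056)
def go(frame,xb,yb,z,turn=None):
    "print tool shift in mm from now to point xb,yb(mm) of a frame; turn: wanted tool-x heading minus frame yaw. Twist is applied in full; shift is in present axes"
    s=ctrl.get_state();R=Rn.from_rotvec(s['tool_rot']).as_matrix();c,n=np.cos(frame[2]),np.sin(frame[2])
    T=np.array([frame[0]+(c*xb-n*yb)/1e3,frame[1]+(n*xb+c*yb)/1e3,z/1e3])
    d=R.T@(T-s['position'])*1e3;h=np.arctan2(R[1,0],R[0,0])
    P=np.array(s['position'])[:2]-frame[:2]
    print('now in frame',np.round(1e3*np.array([c*P[0]+n*P[1],-n*P[0]+c*P[1]]),1),'z',round(s['position'][2]*1e3,1),'shift',np.round(d,1),'twist',None if turn is None else round(-((frame[2]+turn-h+np.pi)%(2*np.pi)-np.pi),3),'F',np.round(s['ft_force'],1),'t',round(s['time'],2),'g',round(s['grip_width'],3))
E
python3 -m inch '[[-0.5,0,0,0,-0.16],[-0.5,0,0,0,-0.16],[-0.5,0,0,0,-0.16],[-0.5,0,0,0,-0.16]]'; python3 -c "
from h import *;go(LO,56,-1,150,np.pi)"
```

```text
time: 3.1
position: [0.4828, 0.0557, 0.2293]
tool_rot: [-0.287, -3.115, -0.004]
ft_force: [-0.6, -0.1, 0.2]
grip_width: 0.251
now in frame [ -18.2 -169.8] z 229.3 shift [-79.7 166.7  78.4] twist 0.026 F [-0.6 -0.1  0.2] t 3.1 g 0.251
```

Run:
```python
from h import *
a=dict(np.load('/tmp/top.npz'));W=cloud(a);P=W[130:172,218:256].reshape(-1,3)
for l,h in((.06,.1),(.1,.13),(.13,.155),(.155,.18)):
    Q=P[(P[:,2]>l)&(P[:,2]<h)];print(l,len(Q),Q.min(0).round(3),Q.max(0).round(3))
print(W[195:226,205:250].reshape(-1,3)[:,2].max())
go(LO,56,-1,150,np.pi)
```

```text
0.06 79 [0.707 0.136 0.06 ] [0.753 0.192 0.1  ]
0.1 278 [0.709 0.137 0.1  ] [0.764 0.193 0.13 ]
0.13 27 [0.724 0.153 0.13 ] [0.74  0.177 0.15 ]
0.155 114 [0.724 0.153 0.157] [0.75  0.179 0.175]
nan
now in frame [ -18.2 -169.8] z 229.3 shift [-79.7 166.7  78.4] twist 0.026 F [-0.6 -0.1  0.2] t 3.1 g 0.251
```

The bottle's near side is at x ≥ .707, which leaves plenty of room. Next I move to a point behind and above the open caps, then check from close by.

```bash
python3 -m inch '[[-0.5,-27,55,26,0.026],[-0.5,-27,55,26,0],[-0.5,-27,55,26,0],[-0.5,0,0,0,0]]'
python3 - <<'E'
from h import *
go(LO,56,-1,90,np.pi)
s=shot('side');t=shot('top');w=shot('wrist')
A=cv2.resize(s['color'][200:300,200:300],(400,400),interpolation=2);B=cv2.resize(w['color'],(400,300))
B=np.vstack([B,np.zeros((100,400,3),np.uint8)])
cv2.imwrite('pics/p5.png',np.hstack([A,B])[:,:,::-1])
E
```

```text
time: 3.6
position: [0.5918, 0.1936, 0.1493]
tool_rot: [-0.336, -3.108, 0.002]
ft_force: [-0.3, 0.2, 0.8]
grip_width: 0.245
now in frame [ 59.6 -12.3] z 149.3 shift [ 2.8 11.4 59.3] twist -0.006 F [-0.3  0.2  0.8] t 3.6 g 0.245
```

View pics/p5.png

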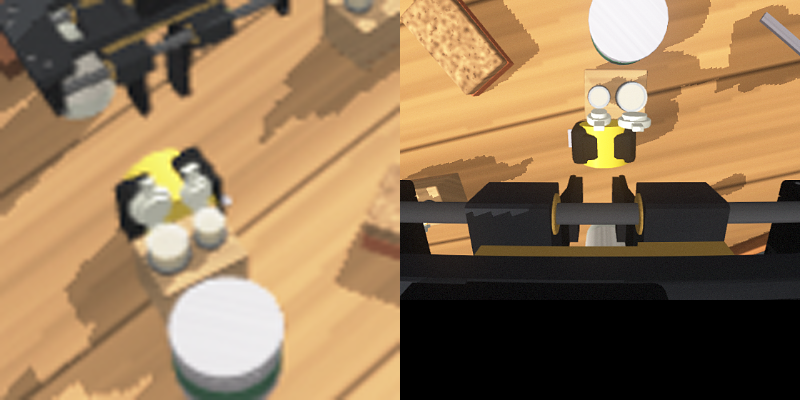

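The side crop shows both caps leaning back over the tape, with the fingers beyond them. In the wrist view the loose block's vials are at (598,97) slim and (632,97) fat. I lower behind the caps, then sweep and press.

```bash
python3 -m inch '[[-0.5,2,11,30,0],[-0.5,1,0,29,0],[-0.5,0,0,0,0]]'; python3 -c "
from h import *;go(LO,30,-1,92,np.pi)"
python3 -m inch '[[-0.5,13,0,-1,0],[-0.5,13,0,-1,0],[-0.5,13,0,-3,0],[-0.5,13,0,0,0],[-0.5,10,0,2,0]]'; python3 -c "
from h import *;go(LO,-8,-1,78,np.pi)"
```

```text
time: 4.12
position: [0.595, 0.1941, 0.1007]
tool_rot: [0.358, 3.116, -0.013]
ft_force: [1.0, 0.6, 0.5]
grip_width: 0.249
now in frame [ 62.6 -11.1] z 100.7 shift [32.9  9.5  8.4] twist -0.019 F [1.  0.6 0.5] t 4.12 g 0.249
time: 4.75
position: [0.5331, 0.2086, 0.1099]
tool_rot: [0.361, 3.106, -0.011]
ft_force: [-0.1, -0.4, -0.5]
grip_width: 0.252
now in frame [-0.9 -9.8] z 109.9 shift [ 7.8  8.8 31.7] twist -0.021 F [-0.1 -0.4 -0.5] t 4.75 g 0.252
```

```bash
python3 -m inch '[[-0.5,0,9,0,0],[-0.5,0,0,0,0]]'
python3 - <<'E'
from h import *
go(LO,-8,-1,78,np.pi)
w=shot('wrist');s=shot('side')
A=cv2.resize(s['color'][200:300,200:300],(400,400),interpolation=2);B=cv2.resize(w['color'][40:310,140:420],(400,386))
B=np.vstack([B,np.zeros((14,400,3),np.uint8)])
cv2.imwrite('pics/p6.png',np.hstack([A,B])[:,:,::-1])
E
```

```text
time: 5.0
position: [0.5345, 0.2184, 0.1098]
tool_rot: [0.359, 3.106, -0.012]
ft_force: [-1.1, 0.4, -0.0]
grip_width: 0.25
now in frame [-1.5  0.1] z 109.8 shift [ 7.  -1.  31.7] twist -0.02 F [-1.1  0.4 -0. ] t 5.0 g 0.25
```

View pics/p6.png

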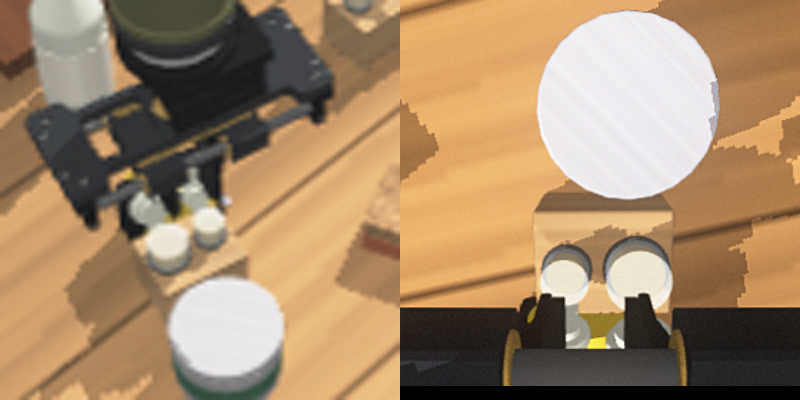

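The caps were cleared too high and are still open: in the wrist crop they sit behind the fingers at about (570,330) and (640,330). The last rows had fallen short. I go back behind them and lower again, measuring before the sweep.

```bash
python3 -m inch '[[-0.5,0,0,-25,0],[-0.5,-30,0,-5,0],[-0.5,-33,0,0,-0.02],[-0.5,0,0,0,0]]'; python3 -m inch '[[-0.5,0,0,20,0],[-0.5,0,0,20,0],[-0.5,0,0,10,0],[-0.5,0,0,0,0]]'; python3 -c "
from h import *;go(LO,56,-1,88,np.pi)"
```

```text
time: 5.6
position: [0.5982, 0.2015, 0.1403]
tool_rot: [0.332, 3.111, -0.014]
ft_force: [0.3, -1.1, 0.7]
grip_width: 0.246
time: 6.1
position: [0.5952, 0.2014, 0.0844]
tool_rot: [0.329, 3.116, -0.016]
ft_force: [0.1, -0.0, -0.3]
grip_width: 0.253
now in frame [61.4 -3.9] z 84.4 shift [ 5.3  2.8 -3.6] twist -0.001 F [ 0.1 -0.  -0.3] t 6.1 g 0.253
```

```bash
python3 -m inch '[[-0.5,10,3,-2,0],[-0.5,10,0,-1,0],[-0.5,10,0,0,0],[-0.5,10,0,-1,0],[-0.5,10,0,-1,0]]'; python3 -c "
from h import *;go(LO,0,-1,94,np.pi)"
python3 -m inch '[[-0.5,10,0,-1,0],[-0.5,10,0,-1,0],[-0.5,6,0,0,0],[-0.5,4,0,2,0],[-0.5,0,0,3,0]]'; python3 -c "
from h import *;go(LO,-8,-1,78,np.pi)"
```

```text
time: 6.72
position: [0.5469, 0.2162, 0.0922]
tool_rot: [0.329, 3.108, -0.014]
ft_force: [2.1, -0.8, -0.1]
grip_width: 0.25
now in frame [11.   0.5] z 92.2 shift [11.  -1.5 -2. ] twist -0.001 F [ 2.1 -0.8 -0.1] t 6.72 g 0.25
time: 7.35
position: [0.5127, 0.2238, 0.0884]
tool_rot: [0.327, 3.112, -0.015]
ft_force: [-1.7, -0.3, 2.5]
grip_width: 0.253
now in frame [-24.    0.8] z 88.4 shift [-15.9  -1.7  10.7] twist 0.001 F [-1.7 -0.3  2.5] t 7.35 g 0.253
```

```bash
python3 -m inch '[[-0.5,-10,-1,0,0],[-0.5,-4,0,4,0],[-0.5,0,0,4,0],[-0.5,0,0,2,0],[-0.5,0,0,0,0]]'
python3 - <<'E'
from h import *
go(LO,-10,-1,77,np.pi)
E
```

```text
time: 7.98
position: [0.5271, 0.2197, 0.0775]
tool_rot: [0.328, 3.114, -0.014]
ft_force: [-0.9, -1.1, 5.2]
grip_width: 0.248
now in frame [-9.1 -0.2] z 77.5 shift [ 0.9 -0.8  0.5] twist 0.0 F [-0.9 -1.1  5.2] t 7.97 g 0.248
```

```bash
python3 -m inch '[[-0.5,0,0,1.5,0],[-0.5,0,0,1.5,0],[-0.5,0,0,1,0],[-0.5,0,0,0,0]]'; python3 -m inch '[[-0.5,0,0,-15,0],[-0.5,0,0,-30,0],[-0.5,-40,0,-30,0],[-0.5,-20,0,0,0],[-0.5,0,0,0,0]]';python3 - <<'E'
from h import *
go(LO,0,0,110,np.pi)
w=shot('wrist');s=shot('side')
A=cv2.resize(s['color'][200:300,200:300],(400,400),interpolation=2);B=cv2.resize(w['color'][20:220,200:360],(400,500),interpolation=2)[:400]
cv2.imwrite('pics/p7.png',np.hstack([A,B])[:,:,::-1])
W=cloud(w);m=np.isfinite(W[:,:,2])&(abs(W[:,:,0]-.536)<.06)&(abs(W[:,:,1]-.218)<.06)&(W[:,:,2]<.13)
c,n=np.cos(-.21),np.sin(-.21);P=W[m]-[.536,.218,0];X=c*P[:,0]+n*P[:,1];Y=-n*P[:,0]+c*P[:,1]
for y in(16,-18):
  for x in range(-24,22,6):
    k=(abs(X*1e3-x)<3)&(abs(Y*1e3-y)<4);print(y,x,k.sum(),np.median(P[k,2]*1e3) if k.any() else '')
E
```

```text
time: 8.48
position: [0.5271, 0.2196, 0.0777]
tool_rot: [0.327, 3.113, -0.019]
ft_force: [-0.4, 1.2, 0.4]
grip_width: 0.248
time: 9.1
position: [0.5873, 0.2076, 0.1583]
tool_rot: [0.326, 3.109, -0.018]
ft_force: [-0.1, 0.2, -1.3]
grip_width: 0.252
now in frame [52.3  0.6] z 158.3 shift [53.1 -0.  47.4] twist 0.001 F [-0.1  0.2 -1.3] t 9.1 g 0.252
16 -24 111 75.88008778632955
16 -18 111 76.17233562861884
16 -12 93 77.61167884234314
16 -6 99 77.69029643026124
16 0 87 77.79074972232803
16 6 92 77.89568386779605
16 12 79 77.33919566327815
16 18 61 73.24703530500135
-18 -24 78 51.1009316460015
-18 -18 63 76.11769009035334
-18 -12 80 76.79227113262439
-18 -6 100 77.77469551804668
-18 0 89 77.78146977996127
-18 6 82 77.56907661425154
-18 12 56 73.36664894690648
-18 18 29 50.34015358372833
```

View pics/p7.png

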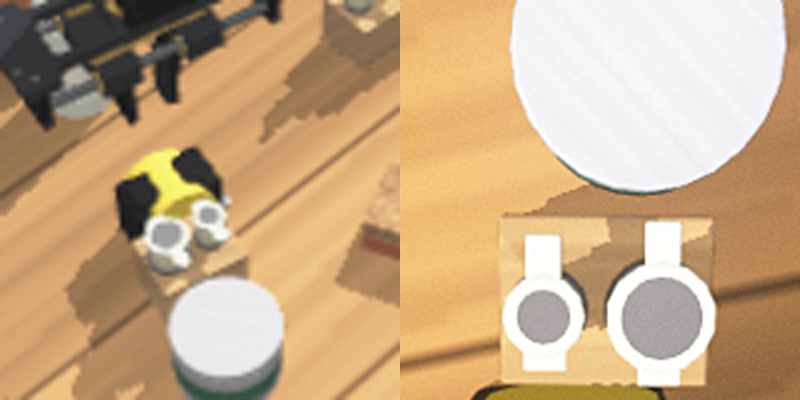

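Both caps are shut: flat at 77–78 mm in the depth, and seen flat in the wrist crop at (543,315) and (660,315). Now I refine the block pose for the grasp.

Run:
```python
from h import *
w=dict(np.load('/tmp/wrist.npz'));W=cloud(w)
m=np.isfinite(W[:,:,2])&(abs(W[:,:,0]-.536)<.05)&(abs(W[:,:,1]-.218)<.055)&(abs(W[:,:,2]-.0505)<.0015)
m=cv2.morphologyEx(m.astype(np.uint8),cv2.MORPH_OPEN,np.ones((3,3)))
P=W[m>0][:,:2].astype(np.float32);r=cv2.minAreaRect(P);print(len(P),r)
B=cv2.boxPoints(r);print(B)
go(LO,0,0,150,np.pi)
```

```text
2236 ((0.5336084365844727, 0.22272463142871857), (0.06685657054185867, 0.05294220894575119), 77.69269561767578)
[[0.5006203  0.19570702]
 [0.5523458  0.18442214]
 [0.56659657 0.24974224]
 [0.51487106 0.26102713]]
now in frame [50.6  1.2] z 158.1 shift [50.7 -0.9  7.3] twist 0.003 F [ 0.2  0.3 -0.3] t 9.2 g 0.254
```

```bash
sed -i 's/^LO=(.536,.218,-.21)/LO=(.5345,.2215,-.214)/' h.py; python3 -m inch '[[1,25,3,0,0],[1,25,0,0,0],[1,0,0,0,0],[1,0,0,0,0],[1,0,0,0,0]]'; python3 -c "
from h import *;go(LO,0,0,16,np.pi)"
```

```text
time: 9.82
position: [0.5334, 0.2225, 0.1563]
tool_rot: [0.319, 3.112, -0.022]
ft_force: [-0.1, 0.9, -0.0]
grip_width: 0.732
now in frame [-1.3  0.8] z 156.3 shift [  0.7   1.  140.3] twist 0.01 F [-0.1  0.9 -0. ] t 9.82 g 0.732
```

```bash
python3 -m inch '[[1,0,0,30,0.01],[1,0,0,30,0],[1,0,0,10,0],[1,0,0,0,0]]'; python3 -c "
from h import *;go(LO,0,0,16,np.pi)"
```

```text
time: 10.32
position: [0.5376, 0.2207, 0.0853]
tool_rot: [0.34, 3.108, -0.019]
ft_force: [-1.4, 0.5, 1.0]
grip_width: 0.995
now in frame [ 3.2 -0.1] z 85.3 shift [ 4.3  0.8 69.2] twist -0.004 F [-1.4  0.5  1. ] t 10.32 g 0.995
```

```bash
python3 -m inch '[[1,3,1,18,0],[1,0,0,18,0],[1,0,0,18,0],[1,0,0,8,0],[1,0,0,5,0]]'; python3 -c "
from h import *;go(LO,0,0,16,np.pi)"
```

```text
time: 10.95
position: [0.5371, 0.222, 0.0154]
tool_rot: [0.34, 3.106, -0.017]
ft_force: [0.1, -0.0, 0.1]
grip_width: 0.996
now in frame [2.4 1.1] z 15.4 shift [ 2.4 -1.1 -0.6] twist -0.004 F [ 0.1 -0.   0.1] t 10.95 g 0.996
```

```bash
python3 -m inch '[[-1,0,0,0,0],[-1,0,0,0,0],[-1,0,0,0,0],[-1,0,0,0,0]]' 25; python3 -m inch '[[-1,0,0,-10,0],[-1,0,0,-15,0],[-1,0,0,-20,0],[-1,0,0,-30,0],[-1,0,0,-30,0]]'; python3 -c "
from h import *;st();go((.503,-.147,-.056),0,0,16,np.pi)"
```

```text
time: 11.45
position: [0.5375, 0.222, 0.0158]
tool_rot: [0.34, 3.105, -0.017]
ft_force: [0.1, -0.2, -3.8]
grip_width: 0.779
time: 12.08
position: [0.5317, 0.2216, 0.1225]
tool_rot: [0.34, 3.114, -0.024]
ft_force: [0.8, -0.5, -7.2]
grip_width: 0.781
t 12.075 p [0.5317 0.2216 0.1225] R
 [[-0.976  0.216  0.008]
 [ 0.216  0.976 -0.016]
 [-0.011 -0.014 -1.   ]] F [ 0.8 -0.5 -7.2] g 0.7806033336398652
now in frame [  8.  369.6] z 122.5 shift [ -50.3 -364.6  112.1] twist -0.161 F [ 0.8 -0.5 -7.2] t 12.07 g 0.781
```

```bash
python3 -m inch '[[-1,-6,-30,0,-0.03],[-1,-7,-45,0,-0.03],[-1,-7,-50,0,-0.03],[-1,-7,-50,0,-0.03],[-1,-7,-50,0,-0.03]]'; python3 -m inch '[[-1,-7,-50,0,0],[-1,-5,-45,0,0],[-1,0,-20,0,0],[-1,0,0,0,0]]'; python3 -c "
from h import *;st();go((.503,-.147,-.056),0,0,16,np.pi)"
```

```text
time: 12.7
position: [0.5346, -0.0015, 0.1362]
tool_rot: [0.073, 3.119, -0.017]
ft_force: [0.4, 0.7, -7.9]
grip_width: 0.779
time: 13.2
position: [0.5406, -0.1258, 0.1429]
tool_rot: [0.082, 3.115, -0.024]
ft_force: [0.3, 2.0, -7.7]
grip_width: 0.78
t 13.2 p [ 0.5406 -0.1258  0.1429] R
 [[-0.998  0.053  0.025]
 [ 0.053  0.998 -0.016]
 [-0.026 -0.015 -1.   ]] F [ 0.3  2.  -7.7] g 0.7799957430390603
now in frame [36.4 23.3] z 142.9 shift [ 39.7 -21.3 126.2] twist 0.003 F [ 0.3  2.  -7.7] t 13.2 g 0.78
```

```bash
python3 -m inch '[[-1,20,-11,25,0],[-1,20,-10,30,0],[-1,0,0,30,0],[-1,0,0,15,0],[-1,0,0,0,0]]'; python3 -c "
from h import *;st();go((.503,-.147,-.056),0,0,16,np.pi)"
```

```text
time: 13.82
position: [0.5045, -0.1387, 0.0446]
tool_rot: [0.067, 3.109, -0.022]
ft_force: [-0.3, 0.2, -8.5]
grip_width: 0.778
t 13.825 p [ 0.5045 -0.1387  0.0446] R
 [[-0.999  0.043  0.032]
 [ 0.043  0.999 -0.015]
 [-0.032 -0.014 -0.999]] F [-0.3  0.2 -8.5] g 0.7777256549749689
now in frame [1.  8.4] z 44.6 shift [ 2.1 -8.  28.6] twist 0.013 F [-0.3  0.2 -8.5] t 13.82 g 0.778
```

```bash
python3 -m inch '[[-1,0,-8,12,0],[-1,0,0,10,0],[-1,0,0,4,0],[-1,0,0,2,0],[-1,0,0,0,0]]'; python3 -c "
from h import *;st();go((.503,-.147,-.056),0,0,16,np.pi)"
```

```text
time: 14.45
position: [0.5083, -0.1476, 0.0178]
tool_rot: [0.065, 3.104, -0.024]
ft_force: [0.2, -0.2, -7.2]
grip_width: 0.785
t 14.45 p [ 0.5083 -0.1476  0.0178] R
 [[-0.998  0.042  0.036]
 [ 0.042  0.999 -0.016]
 [-0.037 -0.015 -0.999]] F [ 0.2 -0.2 -7.2] g 0.7848461650064439
now in frame [ 5.3 -0.3] z 17.8 shift [5.4 0.4 1.5] twist 0.014 F [ 0.2 -0.2 -7.2] t 14.45 g 0.785
```

```bash
python3 -m inch '[[-1,0,0,1.5,0],[-1,0,0,1,0],[1,0,0,0,0],[1,0,0,0,0],[1,0,0,0,0]]'; python3 -c "
from h import *;st()";  python3 -m inch '[[1,0,0,-15,0],[1,0,0,-40,0],[1,0,0,-50,0],[1,0,0,-50,0.1],[1,0,0,-30,0.18]]';python3 -m inch '[[1,0,0,0,0.18],[1,0,0,0,0.18],[1,0,0,0,0.18],[1,0,0,0,0.18],[1,0,0,0,0.18]]';python3 -m inch '[[1,0,0,0,0.18],[1,0,0,0,0.18],[1,0,0,0,0],[1,0,0,0,0]]'
python3 - <<'E'
from h import *
s=st();print(s['joint_positions'])
w=shot('wrist','p8.png');go((.506,-.147,-.056),0,0,90,np.pi/2)
E
```

```text
time: 15.08
position: [0.5128, -0.1487, 0.0193]
tool_rot: [0.065, 3.096, -0.029]
ft_force: [-0.6, -0.2, 0.1]
grip_width: 0.976
t 15.075 p [ 0.5128 -0.1487  0.0193] R
 [[-0.998  0.042  0.045]
 [ 0.041  0.999 -0.02 ]
 [-0.045 -0.018 -0.999]] F [-0.6 -0.2  0.1] g 0.9763343030316031
time: 15.7
position: [0.504, -0.1438, 0.2122]
tool_rot: [0.504, 3.053, -0.017]
ft_force: [0.2, -0.3, 0.1]
grip_width: 1.004
time: 16.32
position: [0.5071, -0.1427, 0.2231]
tool_rot: [1.808, 2.492, 0.021]
ft_force: [0.0, -0.6, -0.3]
grip_width: 0.999
time: 16.82
position: [0.5078, -0.1415, 0.2274]
tool_rot: [2.229, 2.121, 0.04]
ft_force: [-0.3, 0.3, -0.9]
grip_width: 1.0
t 16.825 p [ 0.5078 -0.1415  0.2274] R
 [[ 0.05   0.997  0.063]
 [ 0.998 -0.049 -0.028]
 [-0.025  0.064 -0.998]] F [-0.3  0.3 -0.9] g 1.0002766627089958
[ 0.84344446  0.03181679 -0.63927239  1.78462042  0.03542916  1.26402974
  0.14581225]
now in frame [1.6 5.6] z 227.4 shift [ -2.1 -10.5 137.1] twist 0.005 F [-0.1 -0.3  1. ] t 16.88 g 0.997
```

View pics/p8.png

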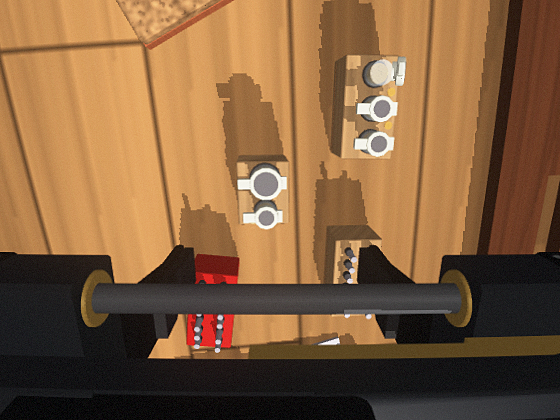

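The wrist view shows the loose block at (265,195), standing upright in front of the gap with both caps shut. The tube block is at (370,107) with cap_a open at (385,72), and the bit block is at (357,270). The tool has picked up a small tilt, so I measure the poses and see how it drifts at rest.

```bash
python3 -m inch '[[1,0,0,0,0],[1,0,0,0,0],[1,0,0,0,0],[1,0,0,0,0],[1,0,0,0,0]]'
python3 - <<'E'
from h import *
st()
w=dict(np.load('/tmp/wrist.npz'));W=cloud(w)
for n,(u0,u1,v0,v1) in dict(loose=(225,300,150,236),tube=(318,410,48,165)).items():
    Z=W[v0:v1,u0:u1];m=(abs(Z[:,:,2]-np.nanmedian(Z[:,:,2][(Z[:,:,2]>.04)&(Z[:,:,2]<.058)]))<.003).astype(np.uint8)
    m=cv2.morphologyEx(m,cv2.MORPH_OPEN,np.ones((3,3)));P=Z[m>0];r=cv2.minAreaRect(P[:,:2].astype(np.float32));print(n,len(P),P[:,2].mean(),r)
    print(np.linalg.lstsq(np.c_[P[:,:2],np.ones(len(P))],P[:,2],rcond=None)[0])
E
```

```text
time: 17.5
position: [0.5078, -0.1415, 0.2274]
tool_rot: [2.227, 2.124, 0.04]
ft_force: [0.4, -0.1, 0.0]
grip_width: 1.001
t 17.5 p [ 0.5078 -0.1415  0.2274] R
 [[ 0.048  0.997  0.063]
 [ 0.999 -0.046 -0.028]
 [-0.025  0.064 -0.998]] F [ 0.4 -0.1  0. ] g 1.0006881485913104
loose 1316 0.05033315682864147 ((0.5052598118782043, -0.14685234427452087), (0.0671701580286026, 0.05286945402622223), 87.21762084960938)
[-0.00200306 -0.00102211  0.051198  ]
tube 3068 0.05048033668336433 ((0.6162585616111755, -0.06728602200746536), (0.09998273849487305, 0.05513269454240799), 87.04682922363281)
[ 0.00598027 -0.00095301  0.04677991]
```

```bash
z(){ python3 -c "
from h import *;s=ctrl.get_state();R=Rn.from_rotvec(s['tool_rot']).as_matrix();print('   pos',np.round(s['position'],4),'tilt',R[:2,2].round(4))"; }
python3 -m inch '[[1,0,0,-50,0],[1,0,0,0,0],[1,0,0,0,0]]' >/dev/null; z; python3 -m inch '[[1,0,0,50,0],[1,0,0,0,0],[1,0,0,0,0]]' >/dev/null; z; python3 -m inch '[[1,0,0,10,0],[1,0,0,10,0],[1,0,0,10,0],[1,0,0,0,0]]' >/dev/null; z; python3 -m inch '[[1,0,-40,0,0],[1,0,0,0,0],[1,0,0,0,0]]' >/dev/null; z; python3 -m inch '[[1,0,40,0,0],[1,0,0,0,0],[1,0,0,0,0]]'>/dev/null ; z
```

```text
pos [ 0.5041 -0.1401  0.2776] tilt [ 0.0614 -0.0273]
   pos [ 0.5076 -0.1415  0.2275] tilt [ 0.0624 -0.0275]
   pos [ 0.5109 -0.1428  0.1982] tilt [ 0.0657 -0.0289]
   pos [ 0.4712 -0.1409  0.1956] tilt [ 0.0668 -0.0285]
   pos [ 0.5135 -0.1428  0.1989] tilt [ 0.068  -0.0279]
```

```bash
z(){ python3 -c "
from h import *;s=ctrl.get_state();R=Rn.from_rotvec(s['tool_rot']).as_matrix();print('   pos',np.round(s['position'],4),'tilt',R[:2,2].round(4))"; }
python3 -m inch '[[1,0,0,-40,0],[1,0,0,-40,0],[1,0,0,-40,0],[1,0,0,-40,0],[1,0,0,0,0]]' >/dev/null; z; python3 -m inch '[[1,0,0,60,0],[1,0,0,0,0],[1,0,0,60,0],[1,0,0,0,0]]' >/dev/null; z; python3 -m inch '[[1,40,0,0,0],[1,40,0,0,0],[1,40,0,0,0],[1,0,0,0,0]]' >/dev/null; z; python3 -m inch '[[1,-60,0,0,0],[1,0,0,0,0],[1,-60,0,0,0],[1,0,0,0,0]]' >/dev/null; z
```

```text
pos [ 0.5    -0.1378  0.3632] tilt [ 0.0664 -0.0289]
   pos [ 0.5074 -0.1418  0.2464] tilt [ 0.0676 -0.0312]
   pos [ 0.5234 -0.0192  0.2621] tilt [ 0.0929 -0.0352]
   pos [ 0.5246 -0.1408  0.2817] tilt [ 0.1139 -0.0433]
```

```bash
cat > z.py <<'E'
from h import *
s=ctrl.get_state();R=Rn.from_rotvec(s['tool_rot']).as_matrix();print('t',round(s['time'],2),'pos',np.round(s['position'],4),'tilt',R[:2,2].round(4),'q',np.round(s['joint_positions'],3))
E
python3 z.py; python3 -m inch '[[1,12,0,0,0],[1,12,0,0,0],[1,12,0,0,0],[1,0,0,0,0]]' >/dev/null; python3 z.py; python3 -m inch '[[1,0,0,0,0.15],[1,0,0,0,0.15],[1,0,0,0,0]]' >/dev/null; python3 z.py; python3 -m inch '[[1,0,0,0,-0.15],[1,0,0,0,-0.15],[1,0,0,0,0]]'>/dev/null; python3 z.py;  python3 -m inch '[[1,0,-40,0,0],[1,0,-40,0,0],[1,0,0,0,0]]'>/dev/null; python3 z.py
```

```text
t 21.62 pos [ 0.5246 -0.1408  0.2817] tilt [ 0.1139 -0.0433] q [ 0.857 -0.002 -0.65   1.709  0.018  1.314  0.153]
t 22.12 pos [ 0.5289 -0.0991  0.285 ] tilt [ 0.1201 -0.0438] q [ 0.823 -0.021 -0.689  1.717  0.015  1.315  0.083]
t 22.5 pos [ 0.5287 -0.0978  0.2848] tilt [ 0.1194 -0.0445] q [ 0.825 -0.021 -0.694  1.718  0.016  1.316 -0.224]
t 22.88 pos [ 0.5284 -0.0976  0.2844] tilt [ 0.1186 -0.0446] q [ 0.82  -0.021 -0.69   1.718  0.016  1.316  0.092]
t 23.25 pos [ 0.4472 -0.0948  0.2737] tilt [ 0.1177 -0.0426] q [ 0.865 -0.234 -0.615  1.894 -0.127  1.316  0.242]
```

```bash
python3 -m inch '[[1,0,60,0,0],[1,0,60,0,0],[1,0,0,0,0]]' >/dev/null; python3 z.py; python3 -m inch '[[1,0,-20,0,0],[1,0,-20,0,0],[1,0,-20,0,0],[1,0,-20,0,0],[1,0,0,0,0]]' >/dev/null; python3 z.py;  python3 -m inch '[[1,-12,0,0,0],[1,-12,0,0,0],[1,-12,0,0,0],[1,0,0,0,0]]' >/dev/null; python3 z.py; python3 -m inch '[[1,0,0,-60,0],[1,0,0,-60,0],[1,0,0,0,0]]' >/dev/null; python3 z.py;  python3 -m inch '[[1,0,0,20,0],[1,0,0,20,0],[1,0,0,20,0],[1,0,0,20,0],[1,0,0,0,0]]' >/dev/null; python3 z.py
```

```text
t 23.62 pos [ 0.5702 -0.1005  0.2871] tilt [ 0.1186 -0.0433] q [ 0.826  0.096 -0.761  1.622  0.104  1.329  0.009]
t 24.25 pos [ 0.4907 -0.0953  0.2771] tilt [ 0.1205 -0.039 ] q [ 0.902 -0.125 -0.706  1.807 -0.068  1.304  0.162]
t 24.75 pos [ 0.4906 -0.1348  0.2789] tilt [ 0.1225 -0.0388] q [ 0.93  -0.101 -0.665  1.789 -0.059  1.303  0.228]
t 25.12 pos [ 0.4754 -0.1298  0.3995] tilt [ 0.1198 -0.0353] q [ 0.943 -0.146 -0.636  1.587 -0.089  1.547  0.256]
t 25.75 pos [ 0.4848 -0.1313  0.3137] tilt [ 0.1159 -0.0318] q [ 0.935 -0.12  -0.657  1.735 -0.076  1.382  0.242]
```

The tilt grows only with fast sideways travel. A light grip that slides the block on the bench, moving mostly forward, tolerates it. I measured the loose block at (-107,-85) mm in the tube frame, so I now align over it.

```bash
sed -i 's/TU=(.618,-.069,-.056)/TU=(.6163,-.0673,-.0515)/' h.py; python3 -c "
from h import *;go(TU,-105,-85.5,110,np.pi/2)"
```

```text
now in frame [-128.   -70.7] z 313.7 shift [ -9.5  -1.1 205.3] twist 0.005 F [0.2 0.3 0. ] t 25.75 g 0.997
```

```bash
python3 -m inch '[[1,-5,0,40,0.005],[1,-5,0,60,0],[1,0,0,50,0],[1,0,0,30,0],[1,0,0,0,0]]' >/dev/null; python3 z.py; python3 -c "
from h import *;go(TU,-105,-85.5,20,np.pi/2)"
```

```text
t 26.38 pos [ 0.5083 -0.148   0.1334] tilt [ 0.1207 -0.0332] q [ 0.909  0.075 -0.698  1.949  0.065  1.011  0.134]
now in frame [-103.7  -86.2] z 133.4 shift [  3.8 -15.2 112.4] twist -0.0 F [ 0.8 -0.3 -0.8] t 26.38 g 1.001
```

```bash
python3 -m inch '[[1,2,-8,20,0],[1,2,-7,15,0],[1,0,0,0,0]]' >/dev/null; python3 -c "
from h import *;go(TU,-105,-85.5,20,np.pi/2)";python3 -m inch '[[1,0,0,25,0],[1,0,0,25,0],[1,0,0,20,0],[1,0,0,0,0]]' >/dev/null; python3 z.py; python3 -c "
from h import *;go(TU,-105,-85.5,20,np.pi/2)"
```

```text
now in frame [-111.2  -83.8] z 100.6 shift [ 0.7 -4.2 80.7] twist -0.001 F [-0.   0.   0.9] t 26.75 g 0.994
t 27.25 pos [ 0.516  -0.1507  0.0365] tilt [ 0.1377 -0.0415] q [ 0.858  0.22  -0.678  2.038  0.211  0.797  0.012]
now in frame [-95.9 -88.4] z 36.5 shift [  3.5 -11.3  14.9] twist -0.003 F [ 0.3 -0.1  1.6] t 27.25 g 0.996
```

```bash
python3 -m inch '[[1,1.5,-8,5,0],[1,1.5,-2,7,0],[1,0,0,0,0]]' >/dev/null; python3 z.py; python3 -c "
from h import *;go(TU,-105,-85.5,20,np.pi/2)"
```

```text
t 27.62 pos [ 0.5094 -0.1484  0.0255] tilt [ 0.1419 -0.0442] q [ 8.560e-01  2.200e-01 -6.760e-01  2.065e+00  2.200e-01  7.660e-01
  1.000e-03]
now in frame [-102.6  -86.5] z 25.5 shift [ 1.2 -3.2  5.1] twist -0.003 F [-0.4 -0.5  0.2] t 27.62 g 0.997
```

```bash
python3 -m inch '[[1,0,-2,4,0],[1,0,0,3,0],[-1,0,0,0,0],[-1,0,0,0,0],[-1,0,0,0,0]]' 4; python3 -m inch '[[-1,0,0,0,0],[-1,0,0,0,0]]' 4; python3 z.py; python3 -c "
from h import *;go(TU,-103,-91,20,np.pi/2)"
```

```text
time: 28.25
position: [0.5089, -0.1489, 0.0185]
tool_rot: [2.182, 2.071, 0.11]
ft_force: [0.2, 0.0, -0.2]
grip_width: 0.745
time: 28.5
position: [0.5074, -0.1488, 0.018]
tool_rot: [2.184, 2.073, 0.107]
ft_force: [0.5, -0.8, 0.7]
grip_width: 0.661
t 28.5 pos [ 0.5074 -0.1488  0.018 ] tilt [ 0.1397 -0.0445] q [ 0.852  0.23  -0.672  2.073  0.232  0.753 -0.008]
now in frame [-104.6  -87. ] z 18.0 shift [-4.1  1.8 -1.6] twist -0.003 F [ 0.5 -0.8  0.7] t 28.5 g 0.661
```

```bash
python3 -m inch '[[-1,-2,8,1,0],[-1,-2,10,1.4,0],[-1,-1,12,1.6,0],[-1,0,12,1.6,0],[-1,0,0,0,0]]'; python3 z.py; python3 -c "
from h import *;go(TU,3,-89,20,np.pi/2)"
```

```text
time: 29.12
position: [0.5323, -0.1543, 0.0121]
tool_rot: [2.21, 2.091, 0.067]
ft_force: [-8.5, 1.5, 7.1]
grip_width: 0.862
t 29.12 pos [ 0.5323 -0.1543  0.0121] tilt [ 0.0995 -0.0412] q [ 0.8    0.319 -0.646  1.983  0.293  0.814 -0.059]
now in frame [-79.4 -91.2] z 12.1 shift [ 2.3 82.8  0.4] twist -0.005 F [-8.5  1.5  7.1] t 29.12 g 0.862
```

Run:
```python
from h import *
w=shot('wrist');s=shot('side');t=shot('top')
A=cv2.resize(s['color'][130:230,250:370],(480,400),interpolation=2)
B=cv2.resize(w['color'][60:340,140:420],(320,320),interpolation=2);B=np.vstack([B,np.zeros((80,320,3),np.uint8)])
cv2.imwrite('pics/p9.png',np.hstack([A,B])[:,:,::-1])
```

```text
(no output)
```

View pics/p9.png

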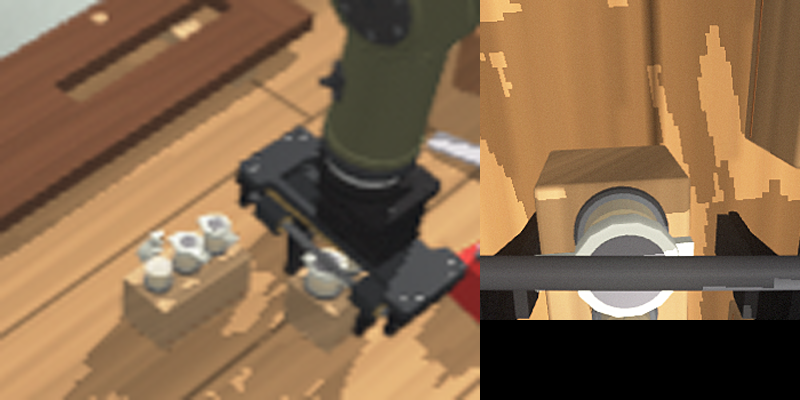

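Side crop: the block stands upright at about (320,300) in the jaws, cap shut. Wrist crop: the front finger pushes while the back one has opened. The tool sank to 12 mm, so its body probably rested on the cap. I raise it, regrip and check again.

```bash
python3 -m inch '[[1,0,0,-5,0],[1,0,0,-5,0],[1,0,0,-2,0],[1,0,0,0,0]]'; python3 z.py
python3 - <<'E'
from h import *
go(TU,3,-89,22,np.pi/2)
w=shot('wrist');W=cloud(w)
Z=W.reshape(-1,3);k=np.isfinite(Z[:,2])&(abs(Z[:,0]-.535)<.06)&(abs(Z[:,1]+.154)<.05)&(Z[:,2]>.04)&(Z[:,2]<.1)
for a,b in((.04,.047),(.047,.056),(.056,.07),(.07,.075),(.075,.08),(.08,.1)):
    q=Z[k&(Z[:,2]>a)&(Z[:,2]<b)];print(a,len(q),q.min(0).round(3) if len(q) else '',q.max(0).round(3) if len(q) else '')
m=k&(abs(Z[:,2]-.05)<.006);P=Z[m];print(np.linalg.lstsq(np.c_[P[:,:2],np.ones(len(P))],P[:,2],rcond=None)[0]);print(cv2.minAreaRect(P[:,:2].astype(np.float32)))
E
```

```text
time: 29.78
position: [0.5327, -0.1541, 0.0259]
tool_rot: [2.207, 2.088, 0.071]
ft_force: [-1.0, -0.9, 0.1]
grip_width: 0.997
t 29.77 pos [ 0.5327 -0.1541  0.0259] tilt [ 0.104  -0.0422] q [ 0.811  0.295 -0.656  1.978  0.273  0.834 -0.043]
now in frame [-79.  -90.9] z 25.9 shift [ 2.5 81.2 12.5] twist -0.006 F [-1.  -0.9  0.1] t 29.77 g 0.997
0.04 1181 [ 0.477 -0.162  0.04 ] [ 0.588 -0.104  0.047]
0.047 6515 [ 0.475 -0.182  0.047] [ 0.595 -0.104  0.056]
0.056 2078 [ 0.475 -0.165  0.056] [ 0.585 -0.117  0.07 ]
0.07 1930 [ 0.478 -0.168  0.07 ] [ 0.585 -0.117  0.075]
0.075 5672 [ 0.478 -0.169  0.075] [ 0.575 -0.117  0.08 ]
0.08 2786 [ 0.475 -0.166  0.08 ] [ 0.576 -0.11   0.1  ]
[-0.00341265 -0.00799722  0.05102092]
((0.537603497505188, -0.14612852036952972), (0.12278924882411957, 0.07295628637075424), 6.182852745056152)
```

```bash
python3 -m inch '[[-1,0,-6,3,0],[-1,0,-4,0,0],[-1,0,0,0,0],[-1,0,0,0,0],[-1,0,0,0,0]]' 7; python3 z.py; python3 -m inch '[[-1,0,6,0.4,0],[-1,0,8,0.4,0],[-1,0,8,0.5,0],[-1,0,0,0,0]]'; python3 z.py;python3 -c "
from h import *;go(TU,3,-89,24,np.pi/2)"
```

```text
time: 30.45
position: [0.523, -0.1536, 0.0213]
tool_rot: [2.206, 2.088, 0.073]
ft_force: [0.9, -0.3, -1.1]
grip_width: 0.646
t 30.45 pos [ 0.523  -0.1536  0.0213] tilt [ 0.1055 -0.042 ] q [ 0.822  0.282 -0.658  2.004  0.265  0.816 -0.035]
time: 30.95
position: [0.529, -0.1548, 0.0185]
tool_rot: [2.227, 2.104, 0.031]
ft_force: [4.1, -0.7, 1.1]
grip_width: 0.632
t 30.95 pos [ 0.529  -0.1548  0.0185] tilt [ 0.0679 -0.0421] q [ 0.793  0.324 -0.645  1.959  0.293  0.866 -0.061]
now in frame [-82.7 -91.9] z 18.5 shift [ 3.2 85.9  0.4] twist -0.007 F [ 4.1 -0.7  1.1] t 30.95 g 0.632
```

The grip itself is straightening the tool (tilt .105→.068). I grip firmer and let it settle.

```bash
python3 -m inch '[[-1,0,0,-1,0],[-1,0,0,0,0],[-1,0,0,0,0],[-1,0,0,0,0],[-1,0,0,0,0]]' 25; python3 z.py; python3 -m inch '[[-1,0,0,-2,0],[-1,0,0,-2,0],[-1,0,0,-1,0],[-1,0,0,0,0]]'; python3 z.py;python3 -c "
from h import *;go(TU,3,-89,24,np.pi/2)"
```

```text
time: 31.58
position: [0.5283, -0.1546, 0.0185]
tool_rot: [2.229, 2.105, 0.031]
ft_force: [0.5, -0.7, -1.5]
grip_width: 0.632
t 31.57 pos [ 0.5283 -0.1546  0.0185] tilt [ 0.0664 -0.041 ] q [ 0.794  0.323 -0.646  1.96   0.291  0.867 -0.061]
time: 32.08
position: [0.5242, -0.1534, 0.0209]
tool_rot: [2.234, 2.109, 0.026]
ft_force: [0.3, 0.1, -6.9]
grip_width: 0.625
t 32.08 pos [ 0.5242 -0.1534  0.0209] tilt [ 0.0596 -0.0388] q [ 0.798  0.317 -0.649  1.962  0.283  0.878 -0.054]
now in frame [-87.5 -90.8] z 20.9 shift [ 2.3 90.5  2.4] twist -0.007 F [ 0.3  0.1 -6.9] t 32.08 g 0.625
```

```bash
python3 -m inch '[[-1,0,8,0,0],[-1,0,12,0.3,0],[-1,0,14,0.5,0],[-1,0,14,0.5,0],[-1,0,8,0.3,0]]'; python3 z.py;python3 -c "
from h import *;go(TU,1,-91,22,np.pi/2)"
```

```text
time: 32.7
position: [0.5846, -0.1571, 0.0225]
tool_rot: [2.234, 2.108, 0.027]
ft_force: [0.4, -0.0, -7.5]
grip_width: 0.629
t 32.7 pos [ 0.5846 -0.1571  0.0225] tilt [ 0.0606 -0.0385] q [ 0.725  0.429 -0.623  1.818  0.344  0.929 -0.106]
now in frame [-27.  -91.3] z 22.5 shift [ 0.6 27.9  2.3] twist -0.008 F [ 0.4 -0.  -7.5] t 32.7 g 0.629
```

```bash
python3 -m inch '[[-1,0,9,0.3,0],[-1,0,10,0.4,0],[-1,0,7,0.3,0],[-1,0,0,0,0]]'; python3 z.py;python3 -c "
from h import *;go(TU,1,-87,18,np.pi/2)"
```

```text
time: 33.2
position: [0.6128, -0.1585, 0.0227]
tool_rot: [2.235, 2.109, 0.027]
ft_force: [-0.6, -0.1, -7.7]
grip_width: 0.632
t 33.2 pos [ 0.6128 -0.1585  0.0227] tilt [ 0.0599 -0.0378] q [ 0.691  0.481 -0.61   1.747  0.366  0.956 -0.121]
now in frame [  1.2 -91.3] z 22.7 shift [ 4.4 -0.5  4.5] twist -0.007 F [-0.6 -0.1 -7.7] t 33.2 g 0.632
```

```bash
python3 -m inch '[[-1,0,0,2,0],[-1,0,0,2,0],[-1,0,0,0,0]]'; python3 -m inch '[[-1,3,0,0,0],[-1,2,0,0,0],[-1,0,0,0,0]]'; python3 -c "
from h import *;go(TU,1,-87,18,np.pi/2)"; python3 -m inch '[[-1,2,0,0,0],[-1,2,0,0,0],[-1,0,0,0,0]]'; python3 -c "
from h import *;go(TU,1,-87,18,np.pi/2)"
```

```text
time: 33.58
position: [0.6124, -0.1589, 0.0187]
tool_rot: [2.235, 2.109, 0.026]
ft_force: [0.6, -0.2, -7.0]
grip_width: 0.634
time: 33.95
position: [0.6125, -0.1572, 0.0188]
tool_rot: [2.236, 2.103, 0.022]
ft_force: [0.9, -0.5, -7.9]
grip_width: 0.634
now in frame [  0.8 -90. ] z 18.8 shift [3.  0.1 0.7] twist -0.011 F [ 0.9 -0.5 -7.9] t 33.95 g 0.634
time: 34.33
position: [0.6124, -0.1572, 0.0188]
tool_rot: [2.237, 2.098, 0.018]
ft_force: [0.1, -1.8, -7.0]
grip_width: 0.63
now in frame [  0.7 -90. ] z 18.8 shift [3.  0.2 0.7] twist -0.014 F [ 0.1 -1.8 -7. ] t 34.33 g 0.63
```

```bash
python3 -m inch '[[-1,0,0,2,0],[-1,0,0,2,0],[-1,0,0,2,0],[-1,0,0,0,0]]';  python3 z.py
python3 - <<'E'
from h import *
w=shot('wrist','p10.png')
E
```

```text
time: 34.83
position: [0.6124, -0.1571, 0.0187]
tool_rot: [2.234, 2.099, 0.011]
ft_force: [-0.9, -3.5, -7.0]
grip_width: 0.629
t 34.83 pos [ 0.6124 -0.1571  0.0187] tilt [ 0.0569 -0.0505] q [ 0.675  0.483 -0.603  1.751  0.382  0.952 -0.145]
```

View pics/p10.png

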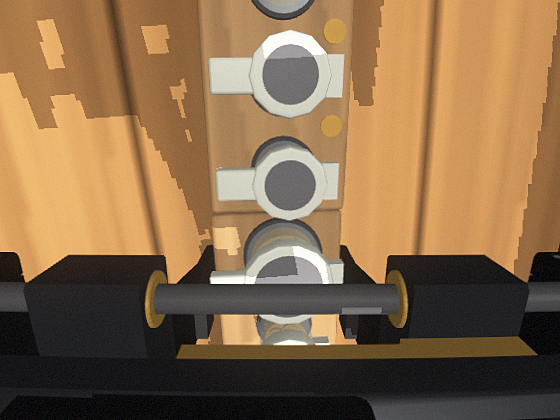

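The wrist view shows the loose block butted against the tube block (seam at row 212), with the front edges in line at column ~212. The tool still carries weight, so I check heights before releasing.

Run:
```python
from h import *
w=dict(np.load('/tmp/wrist.npz'));W=cloud(w)
for n,(u0,u1,v0,v1) in dict(tubeL=(214,245,130,160),tubeM=(216,245,195,208),blkL=(217,240,217,228),blkR=(322,338,217,240),tubeR=(325,340,195,208),capc=(275,305,170,195),fat=(270,310,260,280)).items():
    Z=W[v0:v1,u0:u1].reshape(-1,3);print(n,np.nanmedian(Z,0).round(4))
```

```text
tubeL [ 0.5968 -0.0891  0.0505]
tubeM [ 0.5962 -0.1111  0.0511]
blkL [ 0.5931 -0.1199  0.0505]
blkR [ 0.6346 -0.1261  0.0505]
tubeR [ 0.6348 -0.1144  0.0507]
capc [ 0.6164 -0.0984  0.0779]
fat [ 0.615  -0.1287  0.0779]
```

```bash
python3 -m inch '[[1,0,0,0,0],[1,0,0,0,0],[1,0,0,0,0],[1,0,0,0,0]]';python3 -m inch '[[1,0,0,-15,0],[1,0,0,-30,0],[1,0,0,-40,0],[1,0,0,-40,0],[1,0,0,0,0]]'; python3 z.py
python3 - <<'E'
from h import *
w=shot('wrist','p11.png');W=cloud(w)
go(TU,0,-84,120,np.pi/2)
m=np.isfinite(W[:,:,2])&(abs(W[:,:,2]-.0505)<.003);m=m.astype(np.uint8)
P=W[m>0][:,:2];c,n=np.cos(TU[2]),np.sin(TU[2]);d=P-TU[:2];X=c*d[:,0]+n*d[:,1];Y=-n*d[:,0]+c*d[:,1]
for y in range(-118,52,6):
    k=(abs(Y*1e3-y)<2)&(abs(X)<.04)
    if k.sum()>5:print(y,k.sum(),np.percentile(X[k]*1e3,[1,99]).round(1))
k=(abs(X)<.02)&(Y<.06)&(Y>-.125);print(np.percentile(Y[k]*1e3,[.2,99.8]))
E
```

```text
time: 35.38
position: [0.6168, -0.1532, 0.0213]
tool_rot: [2.228, 2.1, 0.023]
ft_force: [-0.5, 0.4, -0.7]
grip_width: 0.968
time: 36.0
position: [0.6096, -0.1459, 0.1542]
tool_rot: [2.225, 2.1, 0.027]
ft_force: [-0.2, 0.6, 0.0]
grip_width: 1.0
t 36.0 pos [ 0.6096 -0.1459  0.1542] tilt [ 0.0689 -0.0471] q [ 0.729  0.324 -0.67   1.657  0.261  1.165 -0.061]
now in frame [ -3.9 -79. ] z 152.1 shift [-3.6  1.7 32.5] twist -0.008 F [-0.9  0.7 -0.2] t 36.05 g 0.998
-118 17 [-25.6  26.4]
-112 53 [-25.6  26.3]
-106 108 [-26.2  26.3]
-100 155 [-25.9  26. ]
-94 210 [-26.4  25.9]
-88 144 [-26.3  25.8]
-82 61 [-26.   25.7]
-76 14 [-26.7  25.7]
-70 43 [-26.4  25.5]
-64 129 [-27.   25.4]
-58 181 [-26.8  25.2]
-52 316 [-26.3  25. ]
-46 233 [-26.2  25.7]
-40 83 [-26.2  25.7]
-34 77 [-26.6  25.5]
-28 186 [-26.3  26.5]
-22 295 [-26.   26.2]
-16 373 [-26.5  25.9]
-10 247 [-26.3  25.8]
-4 73 [-26.3  25.7]
2 80 [-26.7  26.6]
8 255 [-26.3  26.3]
14 420 [-26.3  26.1]
20 395 [-26.6  26. ]
26 173 [-26.3  25.9]
32 168 [-26.9  26.1]
38 180 [-26.6  26.6]
44 240 [-26.4  26.4]
50 159 [-25.5  25.6]
[-106.58330831   49.73125848]
```

View pics/p11.png

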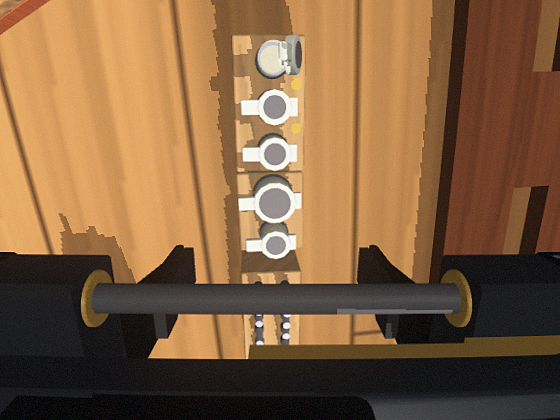

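Step 2's geometry holds: front edges in line within about 1 mm, seam closed at row 171, both caps shut. Next is cap_a at (280,57), which is still open.

```bash
python3 - <<'E'
from h import *
w=dict(np.load('/tmp/wrist.npz'));W=cloud(w);c,n=np.cos(TU[2]),np.sin(TU[2]);d=W[:,:,:2]-TU[:2];X=(c*d[...,0]+n*d[...,1])*1e3;Y=(-n*d[...,0]+c*d[...,1])*1e3
for nm,(u0,u1,v0,v1) in dict(b=(255,295,88,125),c=(255,295,135,172),fat=(250,300,177,226),slim=(258,293,228,260)).items():
    s=np.s_[v0:v1,u0:u1];k=abs(W[s][...,2]-.0775)<.0015
    r=cv2.minEnclosingCircle(np.c_[X[s][k],Y[s][k]].astype(np.float32)); print(nm,k.sum(),np.median(Y[s][k]).round(1),Y[s][k].min().round(1),Y[s][k].max().round(1))
s=np.s_[30:80,255:305];k=W[s][...,2]>.078;print('a',X[s][k].min(),X[s][k].max(),Y[s][k].min(),Y[s][k].max(),W[s][k][:,2].max())
t=dict(np.load('/tmp/top.npz'));Z=cloud(t)[80:146,225:455,2];print('rack',np.nanpercentile(Z,[50,99]))
E
python3 -m inch '[[-1,15,5,0,0],[-1,20,12,0,0],[-1,20,12,0,0],[-1,20,12,0,0],[-1,20,12,0,0]]'; python3 -c "
from h import *;go(TU,60,32,120,np.pi/2)"; python3 z.py
```

```text
b 908 -0.3 -11.7 11.2
c 831 -31.6 -43.3 -20.5
fat 1320 -67.6 -83.8 -52.7
slim 663 -101.7 -113.7 -90.7
a 2.869042188026472 19.518087384104508 19.99149213148709 43.64550826435732 0.10722649626101552
rack [0.03783525 0.04529763]
time: 36.67
position: [0.6654, -0.0487, 0.1457]
tool_rot: [2.235, 2.106, 0.017]
ft_force: [-0.1, 0.9, -0.4]
grip_width: 0.521
now in frame [48.1 21.1] z 145.7 shift [12.  10.3 25.9] twist -0.009 F [-0.1  0.9 -0.4] t 36.67 g 0.521
t 36.67 pos [ 0.6654 -0.0487  0.1457] tilt [ 0.0566 -0.0436] q [ 0.532  0.439 -0.681  1.543  0.342  1.214 -0.268]
```

```bash
python3 -m inch '[[-1,9,8,0,0],[-1,3,2,10,0],[-1,0,-2,15,0],[-1,0,-2,18,0],[-1,0,0,12,0]]'>/dev/null; python3 -c "
from h import *;go(TU,58,32,88,np.pi/2)"; python3 z.py
```

```text
now in frame [55.6 33.2] z 83.8 shift [-1.3  2.7 -4. ] twist -0.006 F [-0.4 -0.1 -0.2] t 37.3 g 0.019
t 37.3 pos [ 0.6735 -0.037   0.0838] tilt [ 0.0512 -0.0423] q [ 0.491  0.513 -0.658  1.577  0.392  1.127 -0.318]
```

```bash
python3 -m inch '[[-1,-1,-12,-3,0],[-1,0,-12,-3,0],[-1,0,-12,-3,0],[-1,0,-12,-2,0],[-1,0,-6,0,0]]'>/dev/null; python3 -c "
from h import *;go(TU,-5,32,77,np.pi/2)"; python3 z.py
```

```text
now in frame [-2.1 31.6] z 93.4 shift [ 1.  -3.8 16.2] twist -0.007 F [ 0.2 -0.7  0.7] t 37.92 g 0.004
t 37.92 pos [ 0.6158 -0.0356  0.0934] tilt [ 0.0534 -0.0437] q [ 0.56   0.388 -0.693  1.722  0.331  1.088 -0.298]
```

```bash
python3 -m inch '[[-1,0,-3,5,0],[-1,0,-1,5,0],[-1,0,0,4,0],[-1,0,0,3,0],[-1,0,0,2,0]]';python3 -m inch '[[-1,0,0,3,0],[-1,0,0,3,0],[-1,0,0,0,0]]'; python3 -c "
from h import *;go(TU,-5,32,77,np.pi/2)"; python3 z.py
```

```text
time: 38.55
position: [0.6118, -0.0359, 0.0771]
tool_rot: [2.235, 2.109, 0.008]
ft_force: [-9.0, -0.5, 20.7]
grip_width: 0.007
time: 38.92
position: [0.6121, -0.0359, 0.078]
tool_rot: [2.234, 2.108, 0.001]
ft_force: [-0.3, 0.5, 0.6]
grip_width: 0.008
now in frame [-5.8 31.2] z 78.0 shift [0.9 0.8 1. ] twist -0.008 F [-0.3  0.5  0.6] t 38.92 g 0.008
t 38.92 pos [ 0.6121 -0.0359  0.078 ] tilt [ 0.0484 -0.0501] q [ 0.551  0.4   -0.686  1.74   0.348  1.066 -0.314]
```

```bash
python3 -m inch '[[-1,0,0,-25,0],[-1,-5,-10,-25,0],[-1,-20,-12,0,0],[-1,-20,-12,0,0],[-1,-20,-12,0,0]]'>/dev/null;python3 -m inch '[[-1,-20,-12,0,0],[-1,-12,0,0,0],[-1,0,0,0,0]]'>/dev/null; python3 z.py
python3 - <<'E'
from h import *
go(TU,-62,-68,100,np.pi/2)
w=shot('wrist');W=cloud(w);c,n=np.cos(TU[2]),np.sin(TU[2]);d=W[:,:,:2]-TU[:2];X=(c*d[...,0]+n*d[...,1])*1e3;Y=(-n*d[...,0]+c*d[...,1])*1e3;Z=W[...,2]*1e3
for nm,y in dict(a=32,b=0,c=-32,fat=-68,slim=-102).items():
    print(nm,[(x,int(k.sum()),round(float(np.median(Z[k])),1)) for x in(-22,-16,-8,0,8) for k in[(abs(X-x)<2)&(abs(Y-y)<4)] if k.any()])
E
```

```text
t 39.92 pos [ 0.5462 -0.1285  0.1274] tilt [ 0.0479 -0.0465] q [ 0.774  0.218 -0.684  1.825  0.201  1.101 -0.038]
now in frame [-66.9 -64.8] z 127.4 shift [-2.   3.5 27.7] twist -0.006 F [-0.5  0.2 -0.6] t 39.92 g 0.004
a [(-22, 116, 51.2), (-16, 142, 76.1), (-8, 102, 77.3), (0, 95, 77.7), (8, 88, 77.8)]
b [(-22, 115, 51.5), (-16, 129, 76.0), (-8, 94, 77.3), (0, 82, 78.0), (8, 80, 78.0)]
c [(-22, 1323, 233.7), (-16, 1063, 217.3), (-8, 528, 216.1), (0, 509, 216.5), (8, 489, 203.9)]
fat [(-22, 122, 75.4), (-16, 128, 73.9), (-8, 60, 77.8), (0, 58, 77.8), (8, 75, 78.0)]
slim [(-8, 1, 50.0)]
```

cap_a is shut, with heights matching cap_b. Now I get under the fat tab.

```bash
python3 -m inch '[[-1,-2,0,20,0],[-1,0,0,20,0],[-1,0,0,14,0],[-1,0,0,6,0],[-1,0,0,0,0]]'>/dev/null;python3 z.py; python3 -c "
from h import *;go(TU,-32,-68,62,np.pi/2)"
```

```text
t 40.6 pos [ 0.5499 -0.1283  0.0618] tilt [ 0.0464 -0.0424] q [ 0.743  0.307 -0.664  1.876  0.271  0.986 -0.089]
now in frame [-63.2 -64.3] z 61.8 shift [-3.7 31.2  1.5] twist 0.001 F [ 0.1 -0.4  0.9] t 40.6 g 0.007
```

```bash
python3 -m inch '[[-1,-4,8,0.5,0],[-1,-2,8,0.5,0],[-1,0,8,0.5,0],[-1,0,5,0,0],[-1,0,0,0,0]]'>/dev/null;python3 z.py; python3 -c "
from h import *;go(TU,-32,-68,62,np.pi/2)"
```

```text
t 41.23 pos [ 0.5803 -0.1369  0.0634] tilt [ 0.0452 -0.0436] q [ 0.713  0.37  -0.648  1.798  0.306  1.014 -0.105]
now in frame [-32.3 -71.3] z 63.4 shift [3.4 0.3 1.3] twist 0.0 F [-3.1 -0.6 -0.5] t 41.23 g 0.006
```

The fingers hang from above, so they bear on the tab's tip (Fx −3 N) and do not reach under it. I try rubbing the tab up by friction, keeping the push gentle.

```bash
python3 -m inch '[[-1,2,0,-5,0],[-1,0,0.5,-6,0],[-1,0,1,-6,0],[-1,0,0,0,0]]'; python3 z.py
python3 - <<'E'
from h import *
go(TU,-32,-68,62,np.pi/2)
w=shot('wrist');W=cloud(w);c,n=np.cos(TU[2]),np.sin(TU[2]);d=W[:,:,:2]-TU[:2];X=(c*d[...,0]+n*d[...,1])*1e3;Y=(-n*d[...,0]+c*d[...,1])*1e3;Z=W[...,2]*1e3
for x in(-22,-16,-12,-8,0,8,14):
  k=(abs(X-x)<2)&(abs(Y+68)<4)&(Z<130);print(x,k.sum(),np.median(Z[k]) if k.any() else '')
k=(abs(Z-50.5)<2)&(Y>-64)&(Y<-54)&(abs(X)<40);print(np.percentile(X[k],[1,99]))
E
```

```text
time: 41.72
position: [0.5816, -0.134, 0.0819]
tool_rot: [2.23, 2.121, 0.006]
ft_force: [-1.9, 0.5, 0.9]
grip_width: 0.007
t 41.73 pos [ 0.5816 -0.134   0.0819] tilt [ 0.0469 -0.0441] q [ 0.717  0.349 -0.657  1.782  0.29   1.045 -0.097]
now in frame [-31.2 -68.4] z 81.9 shift [ 1.3 -1.8 19.8] twist 0.0 F [-1.9  0.5  0.9] t 41.73 g 0.007
-22 67 50.39568000464312
-16 82 50.66501947610301
-12 118 66.27937572179044
-8 16 70.34439785924684
0 0 
8 3 80.8224142832509
14 11 79.78548296434079
[-27.24382294  25.57651337]
```

The tab has risen: block top and vial rim are now visible under it, and the block has not moved. Now I push the cap on over from its underside.

```bash
python3 -m inch '[[-1,0,3,-6,0],[-1,0,8,-4,0],[-1,0,10,0,0],[-1,0,10,0.5,0],[-1,0,0,0,0]]'; python3 -c "
from h import *;go(TU,16,-68,88,np.pi/2)"; python3 z.py
```

```text
time: 42.4
position: [0.6147, -0.1353, 0.0936]
tool_rot: [2.23, 2.12, 0.006]
ft_force: [-1.4, 0.2, 1.6]
grip_width: 0.008
now in frame [  1.9 -68. ] z 93.6 shift [ 0.3 13.9  6.3] twist 0.0 F [-1.4  0.2  1.6] t 42.4 g 0.008
t 42.4 pos [ 0.6147 -0.1353  0.0936] tilt [ 0.0473 -0.0439] q [ 0.68   0.403 -0.647  1.691  0.315  1.092 -0.114]
```

```bash
python3 -m inch '[[-1,0,7,1,0],[-1,0,6,1,0],[-1,0,4,0,0],[-1,0,0,0,0]]'; python3 -c "
from h import *;go(TU,16,-68,88,np.pi/2)"; python3 -m inch '[[-1,0,-10,0,0],[-1,0,-15,-5,0],[-1,0,-20,-20,0],[-1,0,-30,-40,0],[-1,0,-30,-30,0]]'>/dev/null; python3 -m inch '[[-1,0,-30,-20,0],[-1,0,-30,0,0],[-1,0,0,0,0]]'
python3 - <<'E'
from h import *
w=shot('wrist');t=shot('top');s=shot('side')
A=cv2.resize(s['color'][150:230,260:360],(500,400),interpolation=2)
B=cv2.resize(t['color'][170:240,300:370],(300,300),interpolation=2);B=np.vstack([B,np.zeros((100,300,3),np.uint8)])
cv2.imwrite('pics/p12.png',np.hstack([A,B])[:,:,::-1])
W=cloud(w);c,n=np.cos(TU[2]),np.sin(TU[2]);d=W[:,:,:2]-TU[:2];X=(c*d[...,0]+n*d[...,1])*1e3;Y=(-n*d[...,0]+c*d[...,1])*1e3;Z=W[...,2]*1e3
for nm,y in dict(a=32,b=0,c=-32,fat=-68,slim=-102).items():
    print(nm,[(x,int(k.sum()),round(float(np.median(Z[k])),1)) for x in(-22,-16,-8,0,8,20,26) for k in[(abs(X-x)<2)&(abs(Y-y)<4)&(Z<130)] if k.any()])
k=(Z>80)&(Z<130)&(abs(Y+68)<20)&(X>-20)&(X<60);print('up',k.sum(),X[k].min(),X[k].max(),Y[k].min(),Y[k].max(),Z[k].max())
for y in range(-116,50,10):
    k=(abs(Z-50.5)<2)&(abs(Y-y)<3)&(abs(X)<40)
    if k.sum()>9:print(y,np.percentile(X[k],[1,99]).round(1))
go(TU,0,0,0)
E
```

```text
time: 42.9
position: [0.6331, -0.1361, 0.0917]
tool_rot: [2.23, 2.121, 0.007]
ft_force: [-0.7, -0.9, -0.0]
grip_width: 0.007
now in frame [ 20.4 -67.9] z 91.7 shift [ 0.  -4.5  3.5] twist 0.0 F [-0.7 -0.9 -0. ] t 42.9 g 0.007
time: 43.9
position: [0.4515, -0.1225, 0.2017]
tool_rot: [2.229, 2.116, -0.001]
ft_force: [0.5, 0.5, 0.0]
grip_width: 0.005
a [(-22, 73, 51.6), (-16, 84, 75.8), (-8, 53, 77.6), (0, 49, 77.9), (8, 44, 77.7), (20, 3, 72.7)]
b [(-22, 68, 51.2), (-16, 74, 63.9), (-8, 57, 76.7), (0, 38, 77.9), (8, 37, 77.9), (20, 3, 72.9)]
c [(-22, 65, 52.4), (-16, 65, 75.6), (-8, 59, 76.8), (0, 37, 78.2), (8, 30, 77.7), (20, 4, 73.1)]
fat [(-22, 30, 50.3), (-16, 44, 51.1), (-8, 29, 70.3), (0, 111, 94.3), (8, 42, 70.5)]
slim [(-22, 52, 72.2), (-16, 58, 75.7), (-8, 77, 65.9), (0, 31, 78.0), (8, 31, 77.7), (20, 5, 49.9), (26, 5, 50.1)]
up 468 -3.8577325909737477 17.444736924029066 -83.97533335842782 -52.860495275082144 111.59005394378497
-116 [-26.4  -9.8]
-106 [-26.5 -10.2]
-96 [-26.4  25. ]
-86 [-26.6  24.5]
-76 [-27.  -11.5]
-66 [-27.2  -2.8]
-56 [-27.   25.7]
-46 [-26.8   8.8]
-36 [-27.3 -10.1]
-26 [-27.7  25.4]
-16 [-27.1  25.9]
-6 [-27.2  -7.3]
4 [-26.8  -8.6]
14 [-26.8  25.6]
24 [-27.   25.8]
34 [-27.2 -10.2]
44 [-27.3  25.5]
now in frame [-159.2  -63. ] z 201.7 shift [ 72.  149.  206.5] twist None F [0.4 0.5 1. ] t 44.05 g 0.009
```

View pics/p12.png

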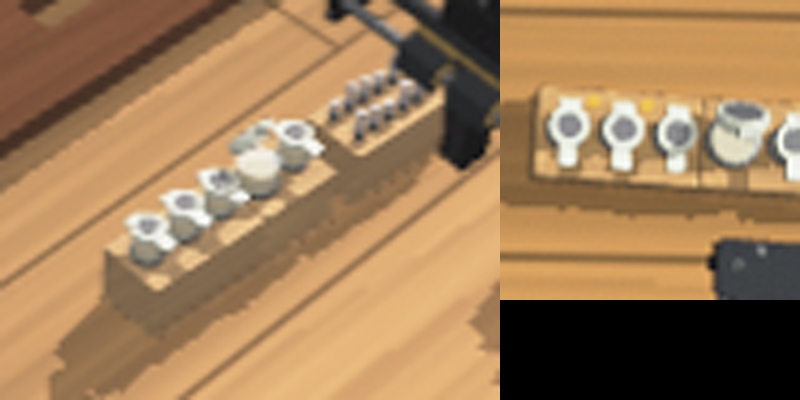

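Run:
```python
from h import *
for cam in('wrist','top','side'):
    w=dict(np.load('/tmp/%s.npz'%cam));W=cloud(w);c,n=np.cos(TU[2]),np.sin(TU[2]);d=W[:,:,:2]-TU[:2];X=(c*d[...,0]+n*d[...,1])*1e3;Y=(-n*d[...,0]+c*d[...,1])*1e3;Z=W[...,2]*1e3
    k=(Z>80)&(Z<125)&(abs(Y+68)<18)&(X>-25)&(X<60)
    print(cam,k.sum())
    for z in range(82,118,5):
        q=k&(abs(Z-z)<2.5)
        if q.any():print('  z',z,q.sum(),'x',np.percentile(X[q],[2,50,98]).round(1))
```

```text
wrist 468
  z 82 5 x [ 6.9  8.1 13.3]
  z 87 39 x [ 3.1  6.4 15.5]
  z 92 149 x [-0.1  3.5 12.7]
  z 97 145 x [ 1.2  5.3 11.3]
  z 102 37 x [-0.4  7.1  9. ]
  z 107 50 x [-3.6 -2.   2.8]
  z 112 43 x [-3.4 -0.7  1.2]
top 91
  z 82 8 x [ 8.7 22.5 24.7]
  z 87 14 x [10.1 20.2 21.6]
  z 92 19 x [ 3.5 16.1 18.6]
  z 97 24 x [ 5.7 11.7 15.5]
  z 102 11 x [ 5.1  9.8 12.4]
  z 107 11 x [-0.8  4.1  9.2]
  z 112 4 x [1.  2.6 3.8]
side 31
  z 82 1 x [6.6 6.6 6.6]
  z 87 6 x [ 2.2  6.1 14.4]
  z 92 9 x [-2.   2.9  7.6]
  z 97 7 x [-3.4  5.4  7.4]
  z 102 2 x [-3.2 -1.4  0.3]
  z 107 1 x [-0.3 -0.3 -0.3]
  z 112 5 x [-6.5 -4.5 -2.5]
```

Last picture: all other caps are shut and the blocks tight. Three cameras' depth puts the fat cap at only about 60° (~1.05 rad), which is not enough. I push it again and measure before withdrawing.

```bash
python3 -m inch '[[-1,-1,20,25,0],[-1,-1,30,30,0],[-1,-1,35,30,0],[-1,-1,25,15,0],[-1,0,0,0,0]]'>/dev/null; python3 -c "
from h import *;go(TU,-30,-68,86,np.pi/2)"; python3 z.py
```

```text
now in frame [-37.2 -70.8] z 103.4 shift [ 3.5  6.3 17.6] twist -0.0 F [-0.1  0.7  0.4] t 44.67 g 0.008
t 44.67 pos [ 0.5755 -0.1361  0.1034] tilt [ 0.0502 -0.0435] q [ 0.777  0.321 -0.713  1.778  0.281  1.078 -0.084]
```

```bash
python3 -m inch '[[-1,3,0,9,0],[-1,0,0,9,0],[-1,0,6,0,0],[-1,0,8,0,0],[-1,0,8,0,0]]'; python3 -m inch '[[-1,0,8,0.4,0],[-1,0,8,0.4,0],[-1,0,6,0,0],[-1,0,6,0,0],[-1,0,0,0,0]]'
python3 - <<'E'
from h import *
go(TU,24,-68,86,np.pi/2)
for cam in('top','side'):
    w=shot(cam);W=cloud(w);c,n=np.cos(TU[2]),np.sin(TU[2]);d=W[:,:,:2]-TU[:2];X=(c*d[...,0]+n*d[...,1])*1e3;Y=(-n*d[...,0]+c*d[...,1])*1e3;Z=W[...,2]*1e3
    k=(Z>75)&(Z<125)&(abs(Y+68)<18)&(X>-25)&(X<70)
    for z in range(77,122,5):
        q=k&(abs(Z-z)<2.5)
        if q.any():print(cam,'  z',z,q.sum(),'x',np.percentile(X[q],[2,50,98]).round(1))
E
```

```text
time: 45.3
position: [0.5986, -0.135, 0.0869]
tool_rot: [2.228, 2.117, 0.009]
ft_force: [0.6, 0.0, 0.9]
grip_width: 0.005
time: 45.92
position: [0.6291, -0.1366, 0.0878]
tool_rot: [2.228, 2.118, 0.009]
ft_force: [-0.3, 0.8, 0.2]
grip_width: 0.004
now in frame [ 16.3 -68.5] z 87.8 shift [0.6 7.6 2.2] twist -0.001 F [-0.3  0.8  0.2] t 45.92 g 0.004
side   z 77 3 x [15.3 16.3 18.9]
side   z 82 5 x [16.  19.6 26. ]
side   z 87 4 x [20.5 21.4 23.8]
side   z 92 12 x [ 4.1 15.1 27.6]
side   z 97 12 x [ 2.2  7.6 28.6]
side   z 102 11 x [ 1.4 15.  30.5]
side   z 107 10 x [ 0.8  6.8 34.5]
side   z 112 11 x [ 2.3 10.5 28. ]
side   z 117 4 x [ 2.1  5.5 18.6]
```

```bash
python3 -m inch '[[-1,0,6,0,0],[-1,0,6,0,0],[-1,0,0,0,0]]'; python3 -m inch '[[-1,0,-8,0,0],[-1,0,-12,0,0],[-1,0,-15,0,0],[-1,0,-20,0,0],[-1,0,-25,0,0]]'; python3 -m inch '[[-1,0,-30,-10,0],[-1,0,-40,-30,0],[-1,0,-40,-30,0],[-1,0,0,0,0]]'
python3 - <<'E'
from h import *
go(TU,24,-68,86,np.pi/2)
for cam in('top','side','wrist'):
    w=shot(cam);W=cloud(w);c,n=np.cos(TU[2]),np.sin(TU[2]);d=W[:,:,:2]-TU[:2];X=(c*d[...,0]+n*d[...,1])*1e3;Y=(-n*d[...,0]+c*d[...,1])*1e3;Z=W[...,2]*1e3
    k=(Z>80)&(Z<125)&(abs(Y+68)<18)&(X>-25)&(X<70)
    for z in range(82,122,5):
        q=k&(abs(Z-z)<2.5)
        if q.any():print(cam,'  z',z,q.sum(),'x',np.percentile(X[q],[2,50,98]).round(1))
E
```

```text
time: 46.4
position: [0.6401, -0.1373, 0.0882]
tool_rot: [2.23, 2.118, 0.005]
ft_force: [-1.4, 0.1, 1.0]
grip_width: 0.005
time: 47.02
position: [0.5583, -0.1328, 0.0846]
tool_rot: [2.227, 2.116, 0.01]
ft_force: [-1.0, -0.1, 0.4]
grip_width: 0.006
time: 47.52
position: [0.4377, -0.1248, 0.1488]
tool_rot: [2.227, 2.111, 0.004]
ft_force: [0.2, 0.2, -0.1]
grip_width: 0.003
now in frame [-175.4  -66.6] z 148.8 shift [  2.4 195.7  73.6] twist -0.004 F [ 0.2  0.2 -0.1] t 47.52 g 0.003
top   z 82 8 x [22.4 24.8 32.4]
top   z 87 26 x [22.5 26.9 36.7]
top   z 92 20 x [26.2 31.1 40.1]
top   z 97 23 x [29.4 34.4 37.9]
top   z 102 9 x [31.9 37.2 41.5]
top   z 107 9 x [38.7 41.5 44. ]
side   z 82 7 x [17.7 20.4 30.6]
side   z 87 14 x [19.  22.2 32.6]
side   z 92 20 x [20.6 26.4 33.2]
side   z 97 9 x [25.5 31.1 35. ]
side   z 102 5 x [30.9 34.  37.1]
side   z 107 5 x [36.9 37.9 40.5]
wrist   z 82 274 x [18.9 21.8 29.3]
wrist   z 87 350 x [21.6 24.2 31.8]
wrist   z 92 410 x [24.1 27.5 35. ]
wrist   z 97 264 x [27.1 32.5 36.1]
```

The fat cap is now well past upright, about 2 rad in all three cameras. One final numeric check of the other caps, the block's position and the bystanders.

Run:
```python
from h import *
w=dict(np.load('/tmp/wrist.npz'));t=dict(np.load('/tmp/top.npz'))
W=cloud(w);c,n=np.cos(TU[2]),np.sin(TU[2]);d=W[:,:,:2]-TU[:2];X=(c*d[...,0]+n*d[...,1])*1e3;Y=(-n*d[...,0]+c*d[...,1])*1e3;Z=W[...,2]*1e3
for nm,y in dict(a=32,b=0,c=-32,slim=-102).items():
    k=(abs(Y-y)<13)&(abs(Z-77.5)<2)&(abs(X)<20);print(nm,k.sum(),'y mid',(np.percentile(Y[k],[1,99]).mean()).round(1),'x',np.percentile(X[k],[1,99]).round(1),'z by x',[round(float(np.median(Z[(abs(Y-y)<4)&(abs(X-x)<2)])),1) for x in(-17,-6,2,10)])
for y in (-112,-96,-86,-76,-60,-40,-16,0,20,44):
    k=(abs(Z-50.5)<2)&(abs(Y-y)<3)&(abs(X)<40)
    if k.sum()>9:print(y,np.percentile(X[k],[1,99]).round(1))
k=(abs(X+22)<3)&(abs(Z-50.5)<2)&(Y<-40);h=np.histogram(Y[k],np.arange(-124,-40,2));print(h[0])
# bystanders: initial vs now in top view
a=cv2.imread('pics/top1.png').astype(int);b=t['color'][:,:,::-1].astype(int);D=(abs(a-b).sum(2)>90)
for nm,(u,v,r) in dict(tin=(203,259,17),tape=(226,211,16),glue=(236,152,14),ch1=(110,212,30),ch2=(450,258,45),cork=(277,272,22)).items():print(nm,D[v-r:v+r,u-r:u+r].mean().round(3))
```

```text
a 1112 y mid 31.6 x [-19.5  12.3] z by x [75.7, 77.5, 77.9, 77.7]
b 1001 y mid -0.0 x [-19.4  12.2] z by x [75.7, 77.6, 77.9, 77.7]
c 893 y mid -32.0 x [-19.5  12.1] z by x [75.3, 77.6, 78.0, 77.8]
slim 677 y mid -101.9 x [-19.5  12.1] z by x [75.8, 77.2, 78.1, 77.8]
-112 [-27.1  -6.3]
-96 [-27.1  25.5]
-86 [-27.    4.8]
-76 [-27.1 -10.2]
-60 [-27.3  25.6]
-40 [-27.8  -6. ]
-16 [-27.2  24.8]
0 [-26.8  -9.6]
20 [-27.6  25.6]
44 [-27.3  23.7]
[ 0  0  1  8 16 16 12 11 16 13 13 14 12 13 13 17 13 12 16 13 14 17 15 17
 14 16 19 13 16 14 14 15 17 19 15 14 11 13 18 19 13]
tin 0.122
tape 0.095
glue 0.0
ch1 0.032
ch2 0.038
cork 0.134
```

Run:
```python
from h import *
a=cv2.imread('pics/top1.png');t=dict(np.load('/tmp/top.npz'));b=np.ascontiguousarray(t['color'][:,:,::-1])
for nm,(u,v,r) in dict(tin=(203,259,17),tape=(226,209,14),glue=(236,152,14),ch1=(110,212,30),ch2=(450,258,45),cork=(277,272,20)).items():
    m=cv2.matchTemplate(b[v-r-12:v+r+12,u-r-12:u+r+12],a[v-r:v+r,u-r:u+r],cv2.TM_CCOEFF_NORMED);_,q,_,p=cv2.minMaxLoc(m);print(nm,round(q,3),p[0]-12,p[1]-12)
print(ctrl.get_state()['ft_force'],ctrl.close_job())
```

```text
tin 0.945 0 0
tape 0.963 0 0
glue 0.999 0 0
ch1 0.969 -1 0
ch2 0.925 0 0
cork 0.748 0 0
the job is handed in; nothing more can be done
[ 0.29193461  0.20090678 -0.62389365] None
```

I handed the job in at about 47.5 s of the 72 s allowed. My last measurements met every condition that I could check.

**What I did**
- I pressed both of the loose block's caps shut where it stood, lifted it out by its ends and set it down in front of the gap.
- I regripped it front and back and slid it into the gap against the three-vial block.
- I pressed cap_a shut, then rubbed and pushed the fat vial's cap open.

**Last checks**
- **Block:** it is level at 50 mm, its centre about 84 mm from the three-vial block's with no visible seam, and the front faces are in line within about 1 mm.
- **Caps:** cap_a, cap_b, cap_c and the slim cap lie flat at 77–78 mm. The fat cap stands at about 2 rad in all three cameras.
- **Bystanders:** none moved by more than a pixel (about 2–3 mm) in the top view. The cork block's match was weak (0.75), which I put down to the arm's shadow; it also showed zero shift.
- **Robot:** it was withdrawn, with no contact force.

**What went wrong on the way**
- The first sweep at the loose block's caps passed too high and was repeated.
- The tool built up a tilt of up to 0.14 rad. Gripping the block later pulled it partly straight.
- While sliding the block, the tool briefly pressed down with about 7 N, probably the gripper body on a cap; the caps stayed shut.
- The first flick left the fat cap at only about 1.05 rad, so I pushed it again.

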